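# Spin the washed peppers dry

## Task

Put every pepper from the board into the salad spinner's basket, then close it up: lid set flat in the tub's mouth, drip drawer pushed fully home and the clamp swung right down onto the lid. Only when it is shut and clamped, turn the crank clockwise (seen from above) at least three full turns, then let go and leave it closed with the peppers inside. Leave the tea tin, the milk bottle and the potted succulent where they are.

Things in the scene. Friction and masses are not known exactly. Their poses are not given: they have to be found in the camera images.
- spinner: Fixed salad spinner (all sizes in mm): a round white tub (outer diameter 236, wall 6, rim 150 above the counter) on a white rectangular plinth 45 high (in its own frame x from -118 to +232, y from -118 to +118). Origin: on the counter under the tub's axis. Own +x points to the crank column (axis 190 from the tub axis), -y to the drip drawer, +y to the clamp.
- basket_floor (a point): Centre of the basket's inner floor, 52 mm above the counter, on the tub axis. The teal basket inside the tub is round, inner radius about 100, its rim 85 above this floor; it turns when the crank is turned. All the peppers fit in it.
- mouth (a point): Centre of the tub's mouth, on the tub axis at rim height (150 mm above the counter); tub inner radius at least 108 here.
- lid: Loose round lid (mm), 300 g, flat on the counter. Origin: centre of its underside. White plug (radius 94 to 100, 10 high), teal plate (radius 115, 10 to 18 above the origin), black knob (diameter 32, 18 to 60 above the origin). Seated, the plate lies on the tub rim, the plug hangs in the mouth with about 8 of play and the origin is 10 below point mouth. Any yaw.
- clamp (a joint): Clamp on the tub's +y side (rad): 0 = down flat on the lid, grows as it swings up and outward, about 1.57 = upright, stops at 1.8. Stays where it is left; needs about 2 N at its tip. The arm (steel bar 14 mm wide, 85 long) swings in the spinner's own y-z plane.
- clamp_hinge (a point): Point on the clamp's hinge axis (axis along the spinner's x), 137 mm from the tub axis in the spinner's +y, 167 above the counter.
- clamp_tip (a point): Centre of the clamp's red end ball (radius 13 mm), 90 mm from the hinge: 6 above the hinge and 90 towards the tub axis when down.
- drip_drawer (a joint): Drip drawer in the plinth (m): 0 = fully home, grows as it slides out towards the spinner's -y, at most 0.07. Stays where it is left; needs about 1.5 N.
- drawer_handle (a point): Centre of the drawer's steel bar handle (100 mm long along the spinner's x, about 10 thick, 26 above the counter), 35 in front of the drawer front; 165 from the tub axis when the drawer is home.
- crank (a joint): Crank angle (rad), 0 at the start, grows when turned clockwise seen from above, no end stop, light (about 2 N at the grip).
- crank_axis (a point): Point on the crank's vertical axis at the height to grip (205 mm above the counter). The column is 60 thick, its top 161 above the counter.
- crank_knob (a point): Middle of the crank's upright red grip (diameter 26 mm, 46 tall, spins freely on its pin), 50 from the axis, 205 above the counter; the crank arm lies under it, top 175 above the counter. It may start pointing any way.
- board: Fixed wooden chopping board, 270 x 230 x 15 mm thick, origin: centre of its underside on the counter.
- pepper0: Loose red mini pepper (may be absent), four-lobed, 76 long by 42 by 42 mm, 60 g, lying on the board. Origin: its centre; own x runs along its length, with a thin green stem at the +x end.
- pepper1: Loose yellow mini pepper (may be absent), four-lobed, 76 long by 42 by 42 mm, 60 g, lying on the board. Origin: its centre; own x runs along its length, with a thin green stem at the +x end.
- pepper2: Loose orange mini pepper (may be absent), four-lobed, 76 long by 42 by 42 mm, 60 g, lying on the board. Origin: its centre; own x runs along its length, with a thin green stem at the +x end.
- pepper3: Loose green mini pepper (may be absent), four-lobed, 76 long by 42 by 42 mm, 60 g, lying on the board. Origin: its centre; own x runs along its length, with a thin green stem at the +x end.
- caddy: Bystander: teal square tea tin, 80 x 80 x 110 mm high; origin: centre of underside.
- milk_bottle: Bystander: cream bottle, 72 diameter, 160 mm high; origin: centre of underside.
- succulent: Bystander: succulent in a white pot, 90 diameter, 75 mm high plus leaves; origin: centre of underside.
Things that resemble listed ones, but are neither listed nor needed, are in the scene too. What is shaped like the lid but pink or yellow is not meant.

How it is judged:
By the outcome, as a careful person would: the job done as asked, in the order asked, and still so for the second after the job is handed in, with the robot touching nothing.
Of pepper0, pepper1, pepper2, pepper3 only 2 to 4 are there at a start; the rules pass over those that are not, and their reading is None.
At some moment in a run one of pepper0, pepper1, pepper2, pepper3 may be knocked a few centimetres aside while the robot is not near it.
Once in a run the grip may slacken for a moment while it holds something.
It also fails if it takes over 210 s, if anything falls off the work surface, if the arm or the gripper's body presses on something with over 40 N, if the wrist force passes 120 N, or if a joint passes its speed limit or range.

## Robot

A 6-joint arm with a two-finger parallel gripper is mounted at the origin on the work surface. World frame = base frame: x ahead of the robot, y to its left, z up, the work surface at z = 0. Lengths are in m, angles in rad, forces in N, time in s.
With the tool pointing down it reaches from about 0.35 to 0.85 m from the base axis. Payload 8.1 kg.
Tool frame: the origin (TCP) lies midway between the tips of the shut fingers; the grasp point (between the pads) lies 19 mm behind it; y points along the fingers, x is the direction in which the jaws open and shut, and the axes are right-handed (so a half turn about y gives the same grasp; the last joint's range is limited). The gripper opens to 93 mm and grips with 3 to 60 N. Pads are 15 mm wide; open, the fingers measure 128 mm over their backs; the gripper's body (75 mm by 188 mm) begins 65 mm behind the grasp point.
Start: joints at [1.25, 0.13, 1.488, -0, 1.523, -0.085], TCP at [0.14, 0.583, 0.219] pointing down, gripper open.
Joint ranges: [-2.96, 2.96], [-0.89, 2.26], [0.02, 2.5], [-1.34, 4.48], [0, 2.73], [-2.66, 2.66]. Speed limits (rad/s): [2.39, 2.39, 2.79, 3.14, 3.14, 3.14].

## Interface

Orientations are given as a unit quaternion [x, y, z, w].
In Python, from plant import bot gives the robot as it stands.
- The arm moves only by the tool carry_out, never from a script. Its argument "deltas" is a list of rows, each a list of 3 entries, a list of its own where there are three numbers: the opening, from -1 (shut) to 1 (fully open), then the shift along the tool's x, y, z in units of 40 mm (1.0 is 40 mm), then the turn, a rotation vector about the tool's x, y, z in units of 6 degrees (1.0 is 6 degrees). A call has 1 to 12 rows; each row shifts and turns the pose as measured when the row begins, along the tool's axes as they then stand; what a row does not reach is not made up. A row lasts 1/8 s, in which the tool goes at most 62.5 mm and 10.7 degrees, less where a joint would pass 70% of its speed; a pose out of reach is approached as far as the arm can. A call is refused whole if a number of a shift passes 1 or a number of a turn 1, either way. A call with a gripper value outside its range is refused whole. The fingers move at their own pace and stop on an object; "grip_force" is the grip in N (left out, the last holds). Time passes only in rows, so rows that do not move let the fingers close. It gives the time, the measured TCP pose, the force and the opening at its end, in the units of the state.
- bot.observe(): the state, without advancing time (a new reading comes with each control period).
- bot.camera(name): name is "scene" or "top"; returns a dict with "img" (384x512x3 uint8, red, green, blue), "intrinsics" (3x3 intrinsics, pixels), "distortion" ([k1, k2, p1, p2, k3] as OpenCV has them; the pictures are not rectified), "R" (3x3) and "t" (3): a world point X has camera coordinates R X + t. Camera axes: x right, y down, z forward; pixel columns grow to the right and rows downward; lengths in m; the calibration is good to about 2 mm. A picture is of the moment at which its call begins. There is no depth.
- bot.close_job(): hands the job in, once; it reports no verdict.
The state is a dict: "time_s": time; "joint_pos": joint angles; "qd": joint speeds; "tau": joint torques, N m; "eef_pos": TCP position; "ee_rot": TCP orientation; "wrist_force": force on the tool from outside, world axes, zero at the start; "ft_torque": the same for the moment, N m; "width": finger opening in m.
Only numpy, scipy, OpenCV 4.12 (cv2) and the standard library are available. Lean on these libraries where they do the work, as an engineer would, in place of code of your own. Each camera call takes 0.05 s, during which the arm holds its last target.

## Working session

There is one attempt and no reset: what is moved stays moved. The work goes in short steps, Python scripts to look and compute and a tool call to move; the robot and the scene stay as the last step left them, time stands still between calls to the robot, and variables do not carry over. Pictures are saved under pics/ and viewed, and the job is handed in when it is done.

Besides the shell and the picture viewer there is one more tool, called after "Emit:" as a command line: name --argument value ..., lists and objects as JSON in quotes. carry_out: Moves the arm, as the interface text tells. Its arguments: {"type":"object","properties":{"deltas":{"type":"array","items":{"type":"array"}},"grip_force":{"type":"number"}},"required":["deltas"]}

```bash
ls; mkdir -p pics
python3 - <<'E'
from plant import bot
import cv2
s=bot.observe();print(s)
for n in("scene","top"):
    c=bot.camera(n);cv2.imwrite(f"pics/{n}0.png",cv2.resize(c["img"][:,:,::-1],(800,600),interpolation=cv2.INTER_CUBIC));print(n,c["intrinsics"],c["distortion"],c["R"],c["t"])
E
```

```text
pics
{'time_s': 0.0, 'joint_pos': array([ 1.24959478e+00,  1.31141096e-01,  1.48924055e+00,  3.78511353e-06,
        1.52299881e+00, -8.53940750e-02]), 'qd': array([-8.80866772e-04, -1.18899142e-03,  1.38133268e-03,  2.17992431e-03,
       -5.21406829e-04, -3.94265022e-05]), 'tau': array([ 3.93601867e-04, -5.59849262e+01, -4.91755879e+01,  7.67774926e-02,
        3.54983588e-02, -1.96417227e-04]), 'eef_pos': array([0.13997544, 0.58287632, 0.2176207 ]), 'ee_rot': array([ 0.55569029,  0.43718438, -0.43824182, -0.55499751]), 'wrist_force': array([ 0.82890029, -0.66580347, -0.12399999]), 'ft_torque': array([-0.03612992,  0.01139406, -0.04523645]), 'width': 0.09315895899845965}
scene [[451.49786889   0.         261.27370826]
 [  0.         451.49786889 185.7467384 ]
 [  0.           0.           1.        ]] [-0.09142764  0.          0.          0.          0.        ] [[-0.52577623  0.85058692  0.00782684]
 [ 0.65999658  0.41373614 -0.62707808]
 [-0.53662266 -0.32453706 -0.77891708]] [ 0.36667391 -0.14494521  1.80200917]
top [[444.7648606    0.         257.80231399]
 [  0.         444.7648606  184.71404105]
 [  0.           0.           1.        ]] [0.02499887 0.         0.         0.         0.        ] [[-0.01135289 -0.99992467 -0.00466547]
 [-0.97818873  0.01207365 -0.20736693]
 [ 0.20740764  0.0022095  -0.97825211]] [-0.12328107  0.50496824  1.48136613]
```

View pics/scene0.png

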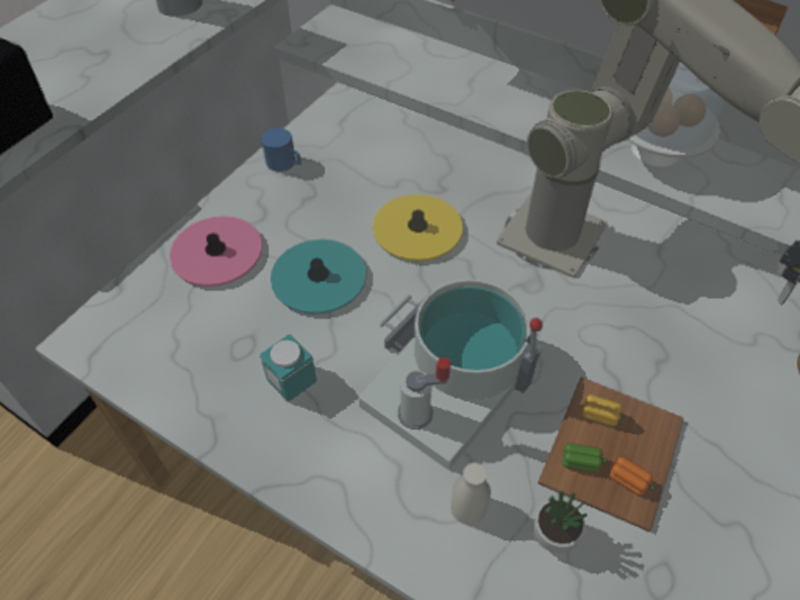

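View pics/top0.png

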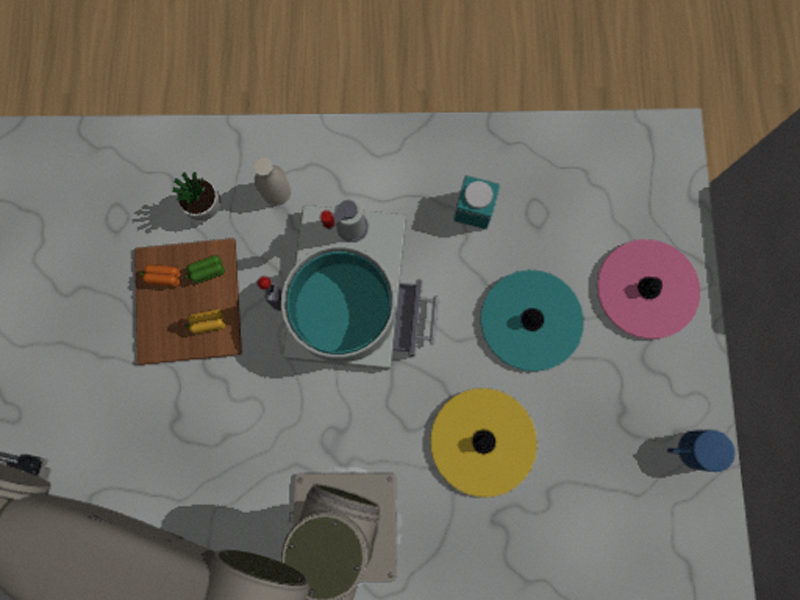

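Three peppers are present: yellow (208,321), green (205,269) and orange (161,275) in the top view. Lid candidates are teal (532,318), pink (648,289) and yellow (484,441). By the description it is the teal one. Next I'll take close crops.

```bash
cat > h.py <<'E'
import numpy as np, cv2
from scipy.spatial.transform import Rotation as Rot
from plant import bot
def cam(n): return bot.camera(n)
def unproj(c,uv,z):
    p=cv2.undistortPoints(np.array(uv,float).reshape(-1,1,2),c["intrinsics"],np.array(c["distortion"]))[:,0]
    d=np.c_[p,np.ones(len(p))]@c["R"]   # R^T d
    o=-c["R"].T@c["t"]
    s=(z-o[2])/d[:,2]
    return o+s[:,None]*d
def proj(c,X):
    r,_=cv2.Rodrigues(c["R"]); return cv2.projectPoints(np.array(X,float).reshape(-1,1,3),r,c["t"],c["intrinsics"],np.array(c["distortion"]))[0][:,0]
def tri(c1,u1,c2,u2):
    A=[];b=[]
    for c,u in((c1,u1),(c2,u2)):
        p=cv2.undistortPoints(np.array(u,float).reshape(1,1,2),c["intrinsics"],np.array(c["distortion"]))[0,0]
        R,t=c["R"],c["t"]
        for k in(0,1):
            A.append(R[k]-p[k]*R[2]);b.append(p[k]*t[2]-t[k])
    x,res,_,_=np.linalg.lstsq(np.array(A),np.array(b),rcond=None); return x,res
def crop(c,x0,y0,x1,y1,name,pts=None):
    s=min(800/(x1-x0),600/(y1-y0))
    im=cv2.resize(np.ascontiguousarray(c["img"][y0:y1,x0:x1,::-1]),None,fx=s,fy=s,interpolation=cv2.INTER_CUBIC)
    if pts is not None:
        for p in pts: cv2.circle(im,(int((p[0]+.5-x0)*s),int((p[1]+.5-y0)*s)),2,(255,0,255),-1)
    cv2.imwrite("pics/"+name,im); print(name,"scale",s)
def toolstep(s,target):  # world shift to tool shift in units
    R=Rot.from_quat(s["ee_rot"]).as_matrix(); return R.T@(np.array(target)-s["eef_pos"])/0.04
E
python3 - <<'E'
from h import *
t=cam("top");s=cam("scene")
np.save("t0.npy",t["img"]);np.save("s0.npy",s["img"])
crop(t,80,125,320,245,"t1.png"); crop(s,170,170,450,350,"s1.png")
f=512/800
for n,u,z in(("lid plate",(532,320),.018),("rim",(340,302),.15),("board",(187,302),.015),("yel",(207,321),.036),("grn",(206,269),.036),("or",(161,275),.036)):
    print(n,unproj(t,np.array(u)*f,z))
R=Rot.from_quat(bot.observe()["ee_rot"]).as_matrix();print(R.round(3))
E
```

```text
t1.png scale 3.3333333333333335
s1.png scale 2.857142857142857
lid plate [[ 0.43562553 -0.41680211  0.018     ]]
rim [[4.56294467e-01 2.80244126e-06 1.50000000e-01]]
board [[0.48664875 0.35705426 0.015     ]]
yel [[0.43923269 0.30405225 0.036     ]]
grn [[0.55744028 0.31185984 0.036     ]]
or [[0.54482953 0.41160847 0.036     ]]
[[ 0.234 -0.    -0.972]
 [ 0.972 -0.001  0.234]
 [-0.001 -1.     0.   ]]
```

View pics/t1.png

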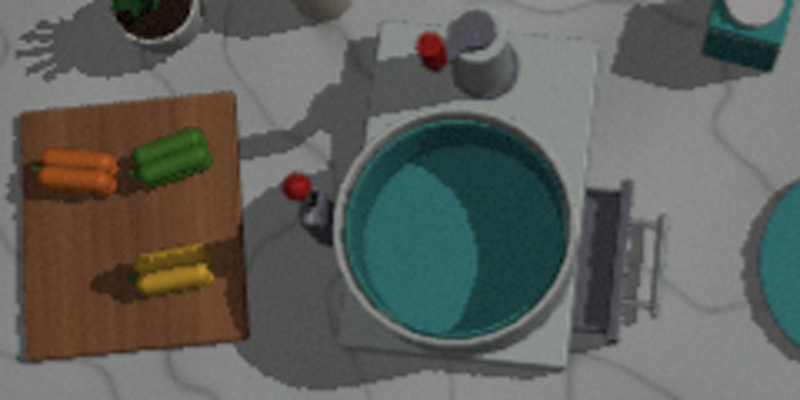

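View pics/s1.png

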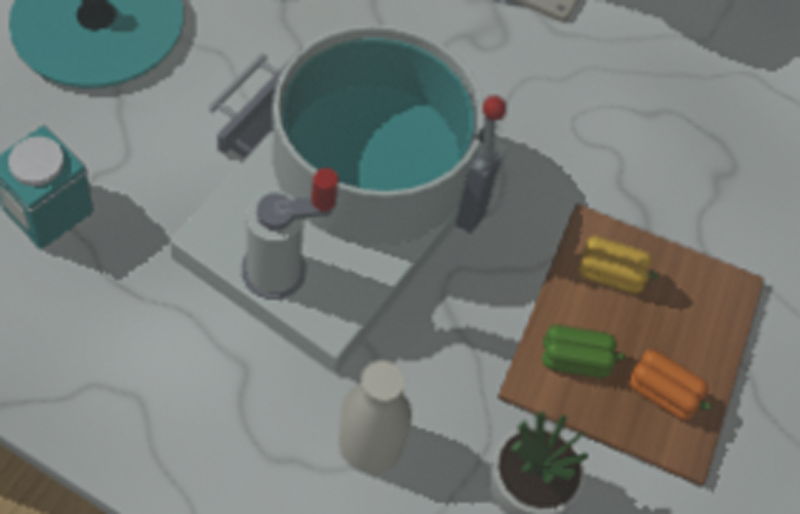

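```bash
cat > fit.py <<'E'
from h import *
from scipy.optimize import least_squares
t=cam("top");s=cam("scene")
def T(p): return np.array(p)/3.3333+[80,125]-.5
def S(p): return np.array(p)/2.857143+[170,170]-.5
sp=[]
# (cam,pixel,local)
obs=[(t,T((378,20)),(.232,.118,.045)),(t,T((597,40)),(.232,-.118,.045)),(t,T((567,368)),(-.118,-.118,.045)),(t,T((340,347)),(-.118,.118,.045)),
(t,T((474,30)),(.19,0,.172)),
(s,S((172,243)),(.232,-.118,.045)),(s,S((340,360)),(.232,.118,.045)),(s,S((275,208)),(.19,0,.172))]
# rim ellipse top cam, outer
img=t["img"]
def res(p):
    x,y,a=p;c,sn=np.cos(a),np.sin(a);r=[]
    for cm,u,l in obs:
        X=[x+c*l[0]-sn*l[1],y+sn*l[0]+c*l[1],l[2]];r+=list(proj(cm,X)[0]-u)
    return np.array(r)
r=least_squares(res,[.456,0,-.09],loss="soft_l1");print(r.x,np.degrees(r.x[2]));print(res(r.x).reshape(-1,2).round(1))
x,y,a=r.x
def W(l): c,sn=np.cos(a),np.sin(a);return np.array([x+c*l[0]-sn*l[1],y+sn*l[0]+c*l[1],l[2]])
if __name__=="__main__":
    np.save("sp.npy",r.x)
    th=np.linspace(0,6.28,60)
    P=[W((.118*np.cos(q),.118*np.sin(q),.15)) for q in th]+[W((.106*np.cos(q),.106*np.sin(q),.137)) for q in th]
    P+=[W(l) for l in[(.232,.118,.045),(.232,-.118,.045),(-.118,-.118,.045),(-.118,.118,.045),(.19,0,.172),(0,.137,.167),(.05,-.235,.026),(-.05,-.235,.026)]]
    crop(t,80,125,320,245,"t2.png",proj(t,P));crop(s,170,170,450,350,"s2.png",proj(s,P))
    k,rs=tri(t,T((431,50)),s,S((325,190)));print("knob",k,rs); L=k-W((.19,0,0)); print("knob rel",L,np.hypot(*L[:2]))
    k,rs=tri(t,T((297,186)),s,S((494,108)));print("clamptip",k,rs)
    print("hinge",W((0,.137,.167)))
    for h in((662,217),(655,315)): print("handle",unproj(t,[T(h)],.026))
    R2=np.array([[np.cos(a),np.sin(a)],[-np.sin(a),np.cos(a)]])
    print("local",[R2@(unproj(t,[T(h)],.026)[0,:2]-[x,y]) for h in((662,217),(655,315))], R2@(k[:2]-[x,y]))
E
python3 fit.py
```

```text
[ 0.46074668  0.00497753 -0.09868439] -5.654198971223286
[[-0.   0.5]
 [ 0.4 -0. ]
 [ 0.4  0. ]
 [-0.7  0.3]
 [-0.1  0. ]
 [-1.3 -0.4]
 [-0.1  0.1]
 [ 0.5  1.5]]
t2.png scale 3.3333333333333335
s2.png scale 2.857142857142857
knob [0.61927717 0.02412998 0.20519902] [1.34878914e-07]
knob rel [-0.03054509  0.03787207  0.20519902] 0.048654867563294416
clamptip [0.47606006 0.13593613 0.26036872] [1.04738277e-07]
hinge [0.47424451 0.14131098 0.167     ]
handle [[ 0.49075648 -0.20006124  0.026     ]]
handle [[ 0.3873474 -0.1906488  0.026    ]]
local [array([ 0.05006509, -0.20108449]), array([-0.05376822, -0.20190615])] [0.00233627 0.13183018]
```

View pics/t2.png

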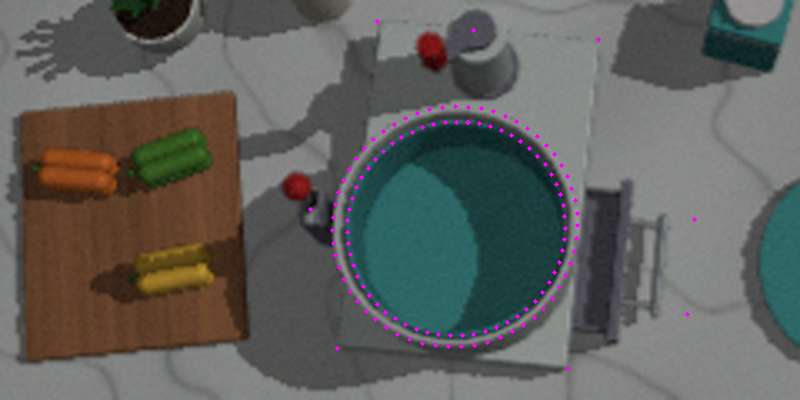

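View pics/s2.png

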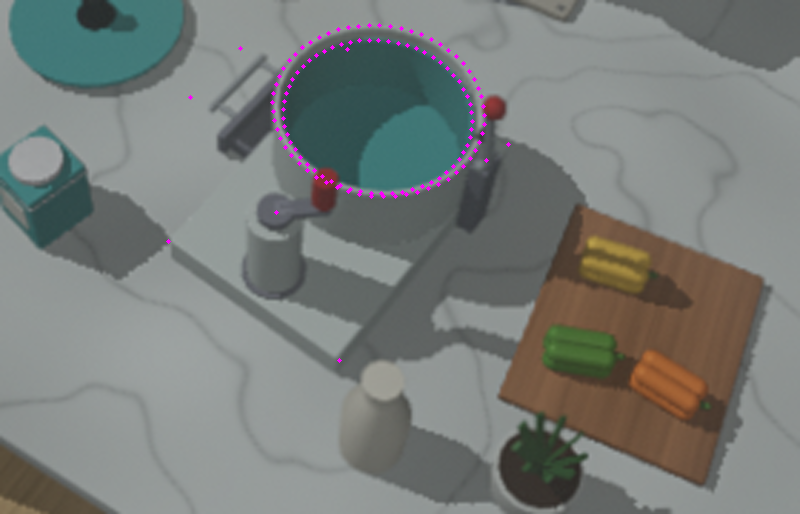

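```bash
cat > pep.py <<'E'
from h import *
HS={"yellow":(20,34),"orange":(4,17),"green":(42,75)}
def blob(c,name,box):
    hsv=cv2.cvtColor(np.ascontiguousarray(c["img"]),cv2.COLOR_RGB2HSV);lo,hi=HS[name]
    m=cv2.inRange(hsv,(lo,150 if name!="orange" else 190,60),(hi,255,255))
    k=np.zeros_like(m);x0,y0,x1,y1=box;k[y0:y1,x0:x1]=m[y0:y1,x0:x1]
    k=cv2.morphologyEx(k,cv2.MORPH_CLOSE,np.ones((3,3)))
    n,l,st,ce=cv2.connectedComponentsWithStats(k)
    i=1+np.argmax(st[1:,4]);ys,xs=np.nonzero(l==i)
    return ce[i],st[i,4],np.c_[xs,ys]
def peppers(names=("yellow","orange","green"),tb=(80,145,160,240),sb=(340,225,445,350)):
    t=cam("top");s=cam("scene");out={}
    for n in names:
        try:
            a,na,pts=blob(t,n,tb);b,nb,_=blob(s,n,sb)
        except Exception as e: print(n,"none");continue
        X,res=tri(t,a,s,b)
        W=unproj(t,pts,.036)[:,:2];d=W-W.mean(0);w,v=np.linalg.eigh(d.T@d/len(d));ax=v[:,1]
        print(n,"tri",X.round(4),"res",res,"topz",unproj(t,[a],.036)[0,:2].round(4),"len",(np.ptp(d@ax)).round(3),"wid",np.ptp(d@v[:,0]).round(3),"axis deg",np.degrees(np.arctan2(ax[1],ax[0])).round(1)%180,na,nb)
    return t,s
if __name__=="__main__":
    t,s=peppers()
    c=np.array((453.5,229.5))/3.3333+[80,125]-.5
    print("rim c",unproj(t,[c],.15))
    sc=np.array(((273+477)/2,(28+190)/2+1))/2.857+[170,170]-.5;print("rim c scene",unproj(s,[sc],.15))
    f=.64
    for n,u in(("succ",(200,205)),("bottle",(278,195)),("tin",(477,205))): print(n,unproj(t,[np.array(u)*f],.0))
E
python3 pep.py
```

```text
yellow tri [0.4398 0.307  0.032 ] res [7.14017701e-08] topz [0.4391 0.3061] len 0.078 wid 0.046 axis deg 98.6 271 76
orange none
green none
rim c [[0.45614444 0.00658248 0.15      ]]
rim c scene [[0.46697213 0.00368961 0.15      ]]
succ [[0.7206628  0.34355863 0.        ]]
bottle [[0.74322266 0.1617368  0.        ]]
tin [[ 0.71264227 -0.30512118  0.        ]]
```

Run:
```python
from h import *
t=np.load("t0.npy");s=np.load("s0.npy")
for n,i,u in(("or",t,(103,176)),("gr",t,(131,172)),("ye",t,(132,206)),("board",t,(110,200)),("or",s,(404,304)),("gr",s,(373,293)),("ye",s,(385,262)),("board",s,(400,280))):
    p=i[u[1]-3:u[1]+4:3,u[0]-3:u[0]+4:3].reshape(1,-1,3).copy();print(n,cv2.cvtColor(p,cv2.COLOR_RGB2HSV)[0].tolist())
```

```text
or [[12, 198, 143], [11, 204, 145], [12, 206, 146], [11, 200, 143], [11, 202, 140], [12, 206, 131], [11, 199, 132], [11, 205, 137], [11, 199, 142]]
gr [[49, 155, 94], [49, 168, 85], [51, 152, 72], [48, 180, 71], [49, 164, 81], [50, 165, 93], [49, 167, 90], [49, 163, 86], [49, 176, 71]]
ye [[20, 181, 96], [21, 193, 95], [21, 184, 93], [21, 188, 130], [21, 188, 145], [21, 190, 152], [21, 189, 150], [21, 189, 142], [21, 197, 128]]
board [[12, 149, 91], [12, 137, 97], [13, 151, 91], [12, 144, 94], [12, 135, 96], [13, 145, 93], [12, 146, 94], [12, 145, 93], [12, 135, 98]]
or [[12, 172, 145], [12, 169, 149], [12, 171, 163], [13, 173, 162], [12, 172, 157], [12, 169, 137], [12, 171, 137], [12, 171, 158], [12, 170, 162]]
gr [[48, 125, 94], [48, 120, 91], [48, 126, 99], [49, 130, 108], [49, 129, 107], [49, 131, 107], [48, 116, 81], [48, 123, 89], [49, 126, 95]]
ye [[21, 135, 100], [21, 146, 126], [22, 149, 147], [22, 152, 156], [22, 153, 142], [21, 141, 107], [21, 150, 121], [22, 154, 141], [22, 151, 157]]
board [[13, 113, 113], [13, 114, 103], [12, 111, 106], [13, 116, 112], [13, 112, 109], [13, 114, 116], [13, 116, 110], [13, 115, 106], [13, 115, 113]]
```

```bash
python3 - <<'E'
p=open("pep.py").read()
p=p.replace("(lo,150 if name!=\"orange\" else 190,60)","(lo,(120 if c['R'][0,0]>-.3 else 100) if name!='orange' else (178 if c['R'][0,0]>-.3 else 145),50)").replace('(20,34)','(18,34)')
open("pep.py","w").write(p)
E
python3 pep.py | head -3
cat > plan.py <<'E'
import sys
from h import *
# usage: plan.py x y z psi_deg : remaining tool-frame shift (units 40mm) & turn (units 6deg), tool down with jaw direction psi
def need(tx,psi):
    s=bot.observe();R=Rot.from_quat(s["ee_rot"]).as_matrix();p=np.radians(psi)
    jx=np.array([np.cos(p),np.sin(p),0]);y=np.array([0,0,-1.]);Rt=np.c_[jx,y,np.cross(jx,y)]
    if jx@R[:,0]<0: pass
    rv=Rot.from_matrix(R.T@Rt).as_rotvec()
    cur=np.degrees(np.arctan2(R[1,0],R[0,0]))
    print("t",round(s["time_s"],2),"tcp",s["eef_pos"].round(4),"psi",cur.round(1),"F",s["wrist_force"].round(1),"w",round(s["width"],4),"j",s["joint_pos"].round(2))
    sh=R.T@(np.array(tx)-s["eef_pos"])/.04
    print("shift now-tool",sh.round(2),"turn/6deg",(np.degrees(rv)/6).round(2),"shift in target tool",(Rt.T@(np.array(tx)-s["eef_pos"])/.04).round(2))
if __name__=="__main__":
    a=list(map(float,sys.argv[1:]));need(a[:3],a[3])
E
python3 plan.py .439 .306 .12 9
```

```text
yellow tri [0.4384 0.3057 0.0397] res [6.67928813e-07] topz [0.4392 0.3062] len 0.081 wid 0.047 axis deg 99.2 299 370
orange tri [0.5435 0.41   0.0395] res [2.72003744e-07] topz [0.5445 0.4109] len 0.089 wid 0.049 axis deg 81.0 305 401
green tri [0.5571 0.3139 0.0395] res [5.57616056e-08] topz [0.558  0.3148] len 0.084 wid 0.048 axis deg 107.0 276 363
t 0.5 tcp [0.1402 0.5834 0.2186] psi 76.5 F [-0.4  0.1  0. ] w 0.0928 j [ 1.25  0.13  1.49 -0.    1.52 -0.09]
shift now-tool [-5.    2.47 -8.88] turn/6deg [ 0.   11.25 -0.  ] shift in target tool [ 6.29  2.46 -8.02]
```

Emit:
carry_out --deltas '[[1, [0, 0, 0], [0, 0.94, 0]], [1, [0, 0, 0], [0, 0.94, 0]], [1, [0, 0, 0], [0, 0.94, 0]], [1, [0, 0, 0], [0, 0.94, 0]], [1, [0, 0, 0], [0, 0.94, 0]], [1, [0, 0, 0], [0, 0.94, 0]], [1, [0, 0, 0], [0, 0.94, 0]], [1, [0, 0, 0], [0, 0.94, 0]], [1, [0, 0, 0], [0, 0.94, 0]], [1, [0, 0, 0], [0, 0.94, 0]], [1, [0, 0, 0], [0, 0.94, 0]], [1, [0, 0, 0], [0, 0.94, 0]]]' --grip_force 15

```text
time_s: 2.0
eef_pos: [0.1402, 0.5835, 0.219]
ee_rot: [-0.706, -0.041, 0.041, 0.706]
wrist_force: [0.1, -0.9, 0.5]
width: 0.0928
```

```bash
python3 plan.py .439 .306 .12 9
```

```text
t 2.0 tcp [0.1402 0.5835 0.219 ] psi 6.6 F [ 0.1 -0.9  0.5] w 0.0928 j [1.25 0.13 1.49 0.   1.52 1.13]
shift now-tool [ 6.62  2.47 -7.75] turn/6deg [-0.01 -0.4   0.  ] shift in target tool [ 6.29  2.48 -8.02]
```

Emit:
carry_out --deltas '[[1, [0, 0, 0], [0, -0.4, 0]], [1, [0.7, 0.27, -0.89], [0, 0, 0]], [1, [0.7, 0.27, -0.89], [0, 0, 0]], [1, [0.7, 0.27, -0.89], [0, 0, 0]], [1, [0.7, 0.27, -0.89], [0, 0, 0]], [1, [0.7, 0.27, -0.89], [0, 0, 0]], [1, [0.7, 0.27, -0.89], [0, 0, 0]], [1, [0.7, 0.27, -0.89], [0, 0, 0]], [1, [0.7, 0.27, -0.89], [0, 0, 0]], [1, [0.7, 0.27, -0.89], [0, 0, 0]]]'

```text
time_s: 3.25
eef_pos: [0.4471, 0.3023, 0.1212]
ee_rot: [-0.703, -0.059, 0.056, 0.707]
wrist_force: [0.2, -0.6, -0.1]
width: 0.0932
```

```bash
python3 plan.py .439 .305 .022 9; python3 pep.py|head -3
python3 - <<'E'
from h import *
crop(cam("scene"),300,130,480,350,"s3.png")
E
```

```text
t 3.25 tcp [0.4471 0.3023 0.1212] psi 9.3 F [ 0.2 -0.6 -0.1] w 0.0932 j [0.5  0.03 1.78 0.   1.33 0.33]
shift now-tool [-0.2   2.48  0.09] turn/6deg [-0.06  0.06  0.05] shift in target tool [-0.19  2.48  0.1 ]
yellow tri [0.4422 0.3018 0.025 ] res [7.59417861e-05] topz [0.4422 0.2929] len 0.064 wid 0.053 axis deg 75.0 191 207
orange tri [ 0.4869  0.4446 -0.0221] res [0.00264194] topz [0.4637 0.455 ] len 0.0 wid 0.0 axis deg 90.0 1 404
green tri [0.558  0.3102 0.0376] res [3.71858455e-05] topz [0.5598 0.3067] len 0.068 wid 0.05 axis deg 119.0 217 363
s3.png scale 2.727272727272727
```

View pics/s3.png

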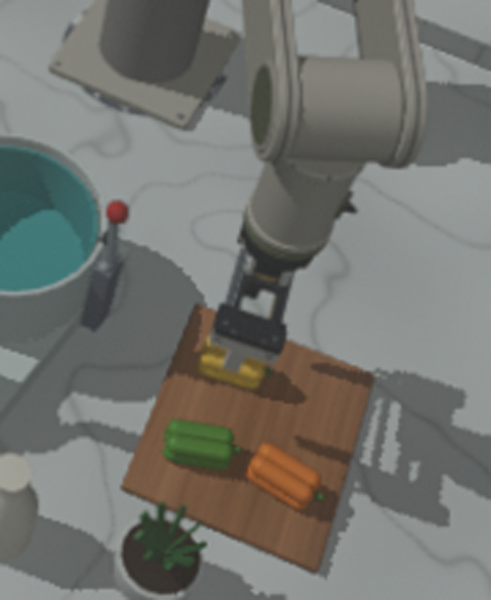

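The scene crop shows the open fingers straddling the yellow pepper at about (235,360). Green and orange haven't moved. I'll descend and close.

Emit:
carry_out --deltas '[[1, [-0.2, 0.5, 0.1], [0, 0, 0]], [1, [0, 0.7, 0], [0, 0, 0]], [1, [0, 0.7, 0], [0, 0, 0]], [1, [0, 0.55, 0], [0, 0, 0]], [-1, [0, 0, 0], [0, 0, 0]], [-1, [0, 0, 0], [0, 0, 0]], [-1, [0, 0, 0], [0, 0, 0]], [-1, [0, 0, 0], [0, 0, 0]], [-1, [0, 0, 0], [0, 0, 0]]]' --grip_force 15

```text
time_s: 4.53
eef_pos: [0.4381, 0.3128, 0.0275]
ee_rot: [-0.701, -0.062, 0.054, 0.709]
wrist_force: [1.3, -0.0, -0.5]
width: 0.0474
```

```bash
python3 plan.py .439 .305 .22 9
```

```text
t 4.53 tcp [0.4381 0.3128 0.0275] psi 9.4 F [ 1.3 -0.  -0.5] w 0.0474 j [0.52 0.13 1.85 0.01 1.14 0.35]
shift now-tool [ 0.05 -4.82 -0.14] turn/6deg [-0.11  0.06  0.11] shift in target tool [-0.01 -4.81 -0.2 ]
```

Emit:
carry_out --deltas '[[-1, [0, 0, 0], [0, 0, 0]], [-1, [0, -0.4, 0], [-0.1, 0, 0.1]], [-1, [0, -0.9, 0], [0, 0, 0]], [-1, [0, -0.95, 0], [0, 0, 0]], [-1, [0, -0.95, 0], [0, 0, 0]], [-1, [0, -0.95, 0], [0, 0, 0]], [-1, [0, -0.95, 0], [0, 0, 0]], [-1, [0, -0.95, 0], [0, 0, 0]], [-1, [0, -0.7, 0], [0, 0, 0]]]'

```text
time_s: 5.65
eef_pos: [0.4356, 0.3103, 0.3014]
ee_rot: [0.706, 0.055, -0.06, -0.703]
wrist_force: [-0.3, 1.0, -0.4]
width: 0.0416
```

Run:
```python
from plan import *
x,y,a=np.load("sp.npy")
c,s_=np.cos(a),np.sin(a)
for lx in(-.045,0,.045): print(lx,x+c*lx,y+s_*lx)
need([x+c*-.045,y+s_*-.045,.30],np.degrees(a))
```

```text
-0.045 0.4159656214523099 0.009411124125190393
0 0.46074668052802703 0.004977530993527041
0.045 0.5055277396037442 0.0005439378618636885
t 5.65 tcp [0.4356 0.3103 0.3014] psi 9.3 F [-0.3  1.  -0.4] w 0.0416 j [ 0.52 -0.06  1.53 -0.    1.68  0.36]
shift now-tool [-1.7   0.07 -7.35] turn/6deg [ 0.04  2.49 -0.06] shift in target tool [ 0.25  0.04 -7.54]
```

Emit:
carry_out --deltas '[[-1, [0, 0, 0], [0, 0.83, 0]], [-1, [0, 0, 0], [0, 0.83, 0]], [-1, [0, 0, 0], [0, 0.83, 0]], [-1, [0.03, 0, -0.92], [0, 0, 0]], [-1, [0.03, 0, -0.92], [0, 0, 0]], [-1, [0.03, 0, -0.92], [0, 0, 0]], [-1, [0.03, 0, -0.92], [0, 0, 0]], [-1, [0.03, 0, -0.92], [0, 0, 0]], [-1, [0.03, 0, -0.92], [0, 0, 0]], [-1, [0.03, 0, -0.92], [0, 0, 0]], [-1, [0.03, 0, -0.92], [0, 0, 0]], [-1, [0, 0, 0], [0, 0, 0]]]'

```text
time_s: 7.15
eef_pos: [0.4129, 0.0078, 0.3043]
ee_rot: [0.707, -0.039, 0.037, -0.705]
wrist_force: [0.1, 0.6, -1.0]
width: 0.0418
```

```bash
python3 plan.py .416 .009 .10 -5.6
```

```text
t 7.15 tcp [0.4129 0.0078 0.3043] psi -6.2 F [ 0.1  0.6 -1. ] w 0.0418 j [-0.1  -0.41  1.82 -0.    1.73  0.01]
shift now-tool [0.09 5.11 0.05] turn/6deg [ 0.03 -0.1  -0.02] shift in target tool [0.07 5.11 0.04]
```

Emit:
carry_out --deltas '[[-1, [0.09, 0.85, 0.05], [0, -0.1, 0]], [-1, [0, 0.85, 0], [0, 0, 0]], [-1, [0, 0.85, 0], [0, 0, 0]], [-1, [0, 0.85, 0], [0, 0, 0]], [-1, [0, 0.85, 0], [0, 0, 0]], [-1, [0, 0.8, 0], [0, 0, 0]], [-1, [0, 0, 0], [0, 0, 0]], [0.25, [0, 0, 0], [0, 0, 0]], [0.25, [0, 0, 0], [0, 0, 0]], [0.25, [0, -0.5, 0], [0, 0, 0]]]'

```text
time_s: 8.4
eef_pos: [0.4184, 0.0148, 0.1204]
ee_rot: [-0.706, 0.033, -0.035, 0.706]
wrist_force: [0.3, 0.5, -0.1]
width: 0.0579
```

Emit:
carry_out --deltas '[[0.25, [0, -0.9, 0], [0, 0, 0]], [0.25, [0, -0.95, 0], [0, 0, 0]], [0.25, [0, -0.95, 0], [0, 0, 0]], [1, [0, -0.95, 0], [0, 0, 0]], [1, [0, -0.9, 0], [0, 0, 0]]]'

```text
time_s: 9.02
eef_pos: [0.4188, 0.0149, 0.319]
ee_rot: [-0.706, 0.03, -0.039, 0.706]
wrist_force: [-0.8, -0.1, -0.0]
width: 0.0739
```

```bash
python3 plan.py .557 .314 .30 17
python3 - <<'E'
from h import *
crop(cam("scene"),230,130,450,330,"s4.png")
E
```

```text
t 9.03 tcp [0.4188 0.0149 0.319 ] psi -5.5 F [-0.8 -0.1 -0. ] w 0.0739 j [-0.09 -0.4   1.79  0.    1.74  0.01]
shift now-tool [2.71 0.52 7.78] turn/6deg [ 0.02 -3.76  0.12] shift in target tool [5.49 0.48 6.14]
s4.png scale 3.0
```

View pics/s4.png

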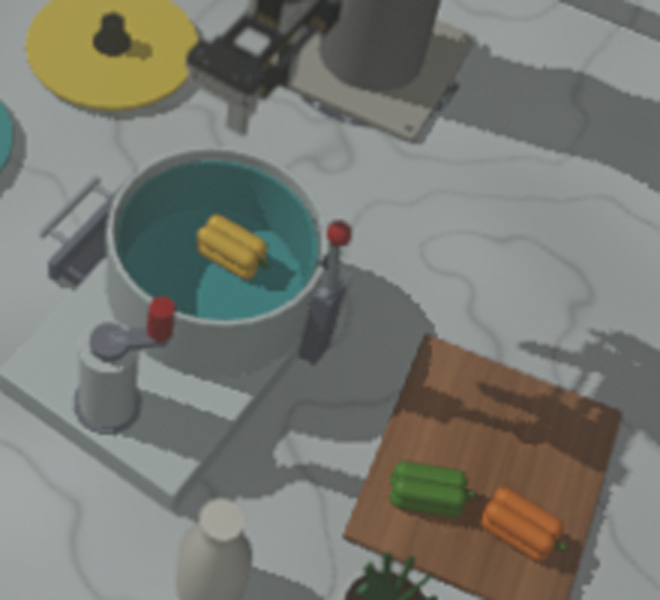

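Emit:
carry_out --deltas '[[1, [0, 0, 0], [0, -0.94, 0]], [1, [0, 0, 0], [0, -0.94, 0]], [1, [0, 0, 0], [0, -0.94, 0]], [1, [0, 0, 0], [0, -0.94, 0]], [1, [0.78, 0.05, 0.88], [0, 0, 0]], [1, [0.78, 0.05, 0.88], [0, 0, 0]], [1, [0.78, 0.05, 0.88], [0, 0, 0]], [1, [0.78, 0.05, 0.88], [0, 0, 0]], [1, [0.78, 0.05, 0.88], [0, 0, 0]], [1, [0.78, 0.05, 0.88], [0, 0, 0]], [1, [0.78, 0.05, 0.88], [0, 0, 0]], [1, [0, 0, 0], [0, 0, 0]]]'

```text
time_s: 10.58
eef_pos: [0.5639, 0.3256, 0.3362]
ee_rot: [0.701, 0.127, -0.088, -0.696]
wrist_force: [-0.4, -0.0, -0.1]
width: 0.0928
```

```bash
python3 plan.py .557 .314 .024 17; python3 pep.py|sed -n 2,3p
```

```text
t 10.57 tcp [0.5639 0.3256 0.3362] psi 17.5 F [-0.4 -0.  -0.1] w 0.0928 j [ 0.46  0.21  1.19 -0.02  1.69  0.15]
shift now-tool [-0.66  7.78 -0.11] turn/6deg [0.14 0.08 0.5 ] shift in target tool [-0.25  7.81 -0.23]
orange tri [0.5444 0.3976 0.0274] res [0.00049337] topz [0.5468 0.3798] len 0.049 wid 0.02 axis deg 23.400000000000006 61 405
green tri [0.5571 0.3139 0.0397] res [5.01925406e-08] topz [0.5581 0.3148] len 0.084 wid 0.047 axis deg 107.9 276 362
```

Emit:
carry_out --deltas '[[1, [0, 0, 0], [0.14, 0.08, 0.5]], [1, [-0.25, 0.8, -0.23], [0, 0, 0]], [1, [0, 0.85, 0], [0, 0, 0]], [1, [0, 0.85, 0], [0, 0, 0]], [1, [0, 0.85, 0], [0, 0, 0]], [1, [0, 0.85, 0], [0, 0, 0]], [1, [0, 0.85, 0], [0, 0, 0]]]'

```text
time_s: 11.55
eef_pos: [0.5635, 0.3045, 0.1477]
ee_rot: [-0.698, -0.109, 0.092, 0.702]
wrist_force: [-0.1, -0.2, -0.3]
width: 0.093
```

```bash
python3 plan.py .557 .314 .024 17
```

```text
t 11.55 tcp [0.5635 0.3045 0.1477] psi 16.4 F [-0.1 -0.2 -0.3] w 0.093 j [ 0.42  0.25  1.48 -0.    1.38  0.13]
shift now-tool [-0.17  3.09  0.27] turn/6deg [-0.01 -0.11  0.24] shift in target tool [-0.09  3.09  0.27]
```

Emit:
carry_out --deltas '[[1, [-0.1, 0.3, 0.27], [0, -0.1, 0.24]], [1, [0, 0.7, 0], [0, 0, 0]], [1, [0, 0.7, 0], [0, 0, 0]], [1, [0, 0.7, 0], [0, 0, 0]], [1, [0, 0.65, 0], [0, 0, 0]], [-1, [0, 0, 0], [0, 0, 0]], [-1, [0, 0, 0], [0, 0, 0]], [-1, [0, 0, 0], [0, 0, 0]], [-1, [0, 0, 0], [0, 0, 0]], [-1, [0, 0, 0], [0, 0, 0]], [-1, [0, 0, 0], [0, 0, 0]]]'

```text
time_s: 12.92
eef_pos: [0.5628, 0.3162, 0.0395]
ee_rot: [-0.697, -0.108, 0.099, 0.702]
wrist_force: [1.0, 0.9, -0.3]
width: 0.0416
```

```bash
python3 plan.py .557 .314 .30 17
```

```text
t 12.93 tcp [0.5628 0.3162 0.0395] psi 16.9 F [ 1.   0.9 -0.3] w 0.0416 j [0.43 0.38 1.53 0.   1.21 0.14]
shift now-tool [-0.07 -6.51  0.02] turn/6deg [-0.04 -0.02  0.13] shift in target tool [-0.15 -6.51 -0.01]
```

The grasp is 15 mm too high, so I'll open, lower and regrasp.

Emit:
carry_out --deltas '[[0.4, [0, 0, 0], [-0.04, 0, 0.13]], [0.4, [0, 0, 0], [0, 0, 0]], [0.4, [-0.1, 0.3, 0], [0, 0, 0]], [0.4, [0, 0.2, 0], [0, 0, 0]], [-1, [0, 0, 0], [0, 0, 0]], [-1, [0, 0, 0], [0, 0, 0]], [-1, [0, 0, 0], [0, 0, 0]], [-1, [0, 0, 0], [0, 0, 0]]]'

```text
time_s: 13.92
eef_pos: [0.5581, 0.3146, 0.0171]
ee_rot: [0.7, 0.103, -0.105, -0.699]
wrist_force: [-0.3, -0.1, -1.4]
width: 0.0416
```

```bash
python3 plan.py .557 .314 .31 17
```

```text
t 13.93 tcp [0.5581 0.3146 0.0171] psi 16.9 F [-0.3 -0.1 -1.4] w 0.0416 j [ 0.43  0.41  1.54 -0.    1.19  0.14]
shift now-tool [-0.05 -7.32 -0.01] turn/6deg [ 0.01 -0.02 -0.02] shift in target tool [-0.03 -7.32 -0.01]
```

Emit:
carry_out --deltas '[[-1, [0, -0.5, 0], [0, 0, 0]], [-1, [0, -0.9, 0], [0, 0, 0]], [-1, [0, -0.9, 0], [0, 0, 0]], [-1, [0, -0.9, 0], [0, 0, 0]], [-1, [0, -0.9, 0], [0, 0, 0]], [-1, [0, -0.9, 0], [0, 0, 0]], [-1, [0, -0.9, 0], [0, 0, 0]], [-1, [0, -0.9, 0], [0, 0, 0]], [-1, [0, 0, 0], [0, 0.94, 0]], [-1, [0, 0, 0], [0, 0.94, 0]], [-1, [0, 0, 0], [0, 0.94, 0]], [-1, [0, 0, 0], [0, 0.94, 0]]]'

```text
time_s: 15.42
eef_pos: [0.5585, 0.3151, 0.3212]
ee_rot: [-0.703, 0.034, -0.045, 0.709]
wrist_force: [-0.0, -0.6, -1.3]
width: 0.0419
```

```bash
python3 plan.py .5055 .0005 .31 -5.6
```

```text
t 15.43 tcp [0.5585 0.3151 0.3212] psi -6.3 F [-0.  -0.6 -1.3] w 0.0419 j [ 0.43  0.21  1.22 -0.    1.7   0.54]
shift now-tool [-0.45  0.2  -7.96] turn/6deg [-0.09 -0.12  0.14] shift in target tool [-0.55  0.28 -7.96]
```

Emit:
carry_out --deltas '[[-1, [0, 0, 0], [-0.1, -0.12, 0.14]], [-1, [-0.06, 0.01, -0.88], [0, 0, 0]], [-1, [-0.06, 0.01, -0.88], [0, 0, 0]], [-1, [-0.06, 0.01, -0.88], [0, 0, 0]], [-1, [-0.06, 0.01, -0.88], [0, 0, 0]], [-1, [-0.06, 0.01, -0.88], [0, 0, 0]], [-1, [-0.06, 0.01, -0.88], [0, 0, 0]], [-1, [-0.06, 0.01, -0.88], [0, 0, 0]], [-1, [-0.06, 0.01, -0.88], [0, 0, 0]], [-1, [-0.06, 0.01, -0.88], [0, 0, 0]], [-1, [0, 0, 0], [0, 0, 0]]]'

```text
time_s: 16.8
eef_pos: [0.5081, -0.008, 0.3295]
ee_rot: [0.707, -0.021, 0.023, -0.706]
wrist_force: [0.1, 0.2, -1.3]
width: 0.0417
```

```bash
python3 plan.py .5055 .0005 .10 -5.6
```

```text
t 16.8 tcp [ 0.5081 -0.008   0.3295] psi -3.6 F [ 0.1  0.2 -1.3] w 0.0417 j [-0.12 -0.14  1.56 -0.    1.72 -0.05]
shift now-tool [-0.1   5.74  0.22] turn/6deg [0.02 0.34 0.03] shift in target tool [-0.09  5.74  0.2 ]
```

Emit:
carry_out --deltas '[[-1, [-0.47, 0, 0.2], [0, 0.34, 0]], [-1, [0, 0.9, 0], [0, 0, 0]], [-1, [0, 0.9, 0], [0, 0, 0]], [-1, [0, 0.9, 0], [0, 0, 0]], [-1, [0, 0.9, 0], [0, 0, 0]], [-1, [0, 0.9, 0], [0, 0, 0]], [-1, [0, 0.9, 0], [0, 0, 0]], [-1, [0, 0, 0], [0, 0, 0]]]'

```text
time_s: 17.8
eef_pos: [0.4929, 0.0075, 0.1146]
ee_rot: [-0.706, 0.025, -0.031, 0.707]
wrist_force: [1.3, -0.7, 0.2]
width: 0.0416
```

```bash
python3 plan.py .49 .002 .10 -5.6
```

```text
t 17.8 tcp [0.4929 0.0075 0.1146] psi -4.5 F [ 1.3 -0.7  0.2] w 0.0416 j [-0.09 -0.1   1.91  0.    1.32 -0.01]
shift now-tool [-0.07  0.37 -0.14] turn/6deg [-0.01  0.19  0.08] shift in target tool [-0.06  0.37 -0.14]
```

Emit:
carry_out --deltas '[[-1, [-0.07, 0.3, -0.14], [0, 0, 0]], [0.25, [0, 0, 0], [0, 0, 0]], [0.25, [0, 0, 0], [0, 0, 0]], [0.25, [0, 0, 0], [0, 0, 0]], [0.25, [0, -0.5, 0], [0, 0, 0]], [0.25, [0, -0.95, 0], [0, 0, 0]], [0.25, [0, -0.95, 0], [0, 0, 0]], [0.25, [0, -0.95, 0], [0, 0, 0]], [1, [0, -0.95, 0], [0, 0, 0]], [1, [0, -0.95, 0], [0, 0, 0]], [1, [0, 0, 0], [0, 0, 0]]]'

```text
time_s: 19.18
eef_pos: [0.4904, 0.0019, 0.3291]
ee_rot: [-0.706, 0.019, -0.035, 0.707]
wrist_force: [1.0, -0.7, -0.4]
width: 0.0834
```

```bash
python3 pep.py|sed -n 2p; python3 plan.py .5435 .41 .30 -9;python3 - <<'E'
from h import *
crop(cam("scene"),230,130,450,330,"s5.png")
E
```

```text
orange tri [0.5436 0.4105 0.0401] res [3.20584597e-08] topz [0.5445 0.4121] len 0.083 wid 0.049 axis deg 81.6 304 405
t 19.27 tcp [0.4891 0.0021 0.325 ] psi -4.4 F [-0.2  0.  -0.5] w 0.0905 j [-0.1  -0.21  1.63  0.    1.71 -0.03]
shift now-tool [ 0.57  0.65 10.27] turn/6deg [-0.02  0.77  0.16] shift in target tool [-0.25  0.63 10.29]
s5.png scale 3.0
```

View pics/s5.png

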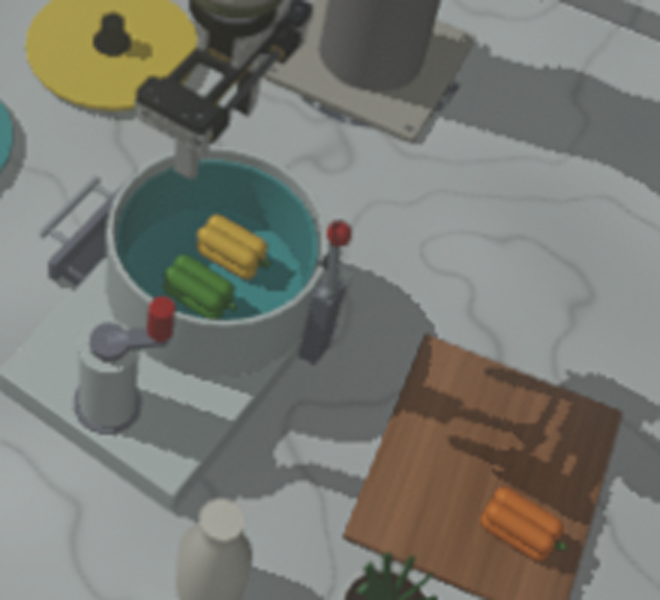

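Emit:
carry_out --deltas '[[1, [0, 0, 0], [0, 0.77, 0.16]], [1, [-0.02, 0, 0.94], [0, 0, 0]], [1, [-0.02, 0, 0.94], [0, 0, 0]], [1, [-0.02, 0, 0.94], [0, 0, 0]], [1, [-0.02, 0, 0.94], [0, 0, 0]], [1, [-0.02, 0, 0.94], [0, 0, 0]], [1, [-0.02, 0, 0.94], [0, 0, 0]], [1, [-0.02, 0, 0.94], [0, 0, 0]], [1, [-0.02, 0, 0.94], [0, 0, 0]], [1, [-0.02, 0, 0.94], [0, 0, 0]], [1, [-0.02, 0, 0.94], [0, 0, 0]], [1, [-0.02, 0, 0.6], [0, 0, 0]]]'

```text
time_s: 20.82
eef_pos: [0.5368, 0.4065, 0.2958]
ee_rot: [0.709, -0.071, 0.045, -0.7]
wrist_force: [0.3, -0.5, 0.2]
width: 0.0929
```

```bash
python3 plan.py .5435 .41 .12 -9
```

```text
t 20.82 tcp [0.5368 0.4065 0.2958] psi -9.4 F [ 0.3 -0.5  0.2] w 0.0929 j [0.57 0.35 1.09 0.01 1.73 0.73]
shift now-tool [0.31 4.39 0.18] turn/6deg [ 0.15 -0.07 -0.34] shift in target tool [0.15 4.4  0.11]
```

Emit:
carry_out --deltas '[[1, [0.15, 0, 0.1], [0.15, -0.07, -0.34]], [1, [0, 0.85, 0], [0, 0, 0]], [1, [0, 0.85, 0], [0, 0, 0]], [1, [0, 0.85, 0], [0, 0, 0]], [1, [0, 0.85, 0], [0, 0, 0]], [1, [0, 0.85, 0], [0, 0, 0]], [1, [0, 0, 0], [0, 0, 0]]]'

```text
time_s: 21.7
eef_pos: [0.5343, 0.4069, 0.1033]
ee_rot: [0.71, -0.061, 0.048, -0.7]
wrist_force: [-1.4, 0.1, -0.2]
width: 0.093
```

```bash
python3 plan.py .5435 .41 .02 -9
```

```text
t 21.7 tcp [0.5343 0.4069 0.1033] psi -8.8 F [-1.4  0.1 -0.2] w 0.093 j [0.57 0.42 1.36 0.   1.39 0.73]
shift now-tool [0.25 2.08 0.14] turn/6deg [ 0.14  0.04 -0.17] shift in target tool [0.22 2.08 0.11]
```

Emit:
carry_out --deltas '[[1, [0.24, 0.4, 0.12], [0.14, 0, -0.17]], [1, [0, 0.6, 0], [0, 0, 0]], [1, [0, 0.6, 0], [0, 0, 0]], [1, [0, 0.45, 0], [0, 0, 0]], [1, [0, 0, 0], [0, 0, 0]], [-1, [0, 0, 0], [0, 0, 0]], [-1, [0, 0, 0], [0, 0, 0]], [-1, [0, 0, 0], [0, 0, 0]], [-1, [0, 0, 0], [0, 0, 0]], [-1, [0, 0, 0], [0, 0, 0]], [-1, [0, 0, 0], [0, 0, 0]]]'

```text
time_s: 23.08
eef_pos: [0.5483, 0.4127, 0.028]
ee_rot: [-0.703, 0.051, -0.057, 0.707]
wrist_force: [-0.6, 0.7, 0.1]
width: 0.0414
```

```bash
python3 plan.py .5435 .41 .31 -9
```

```text
t 23.07 tcp [0.5483 0.4127 0.028 ] psi -8.8 F [-0.6  0.7  0.1] w 0.0414 j [ 0.57  0.5   1.4  -0.    1.23  0.72]
shift now-tool [-0.06 -7.05 -0.04] turn/6deg [-0.06  0.04  0.07] shift in target tool [-0.11 -7.05 -0.08]
```

Emit:
carry_out --deltas '[[-1, [0, -0.4, 0], [0, 0, 0]], [-1, [0, -0.9, 0], [0, 0, 0]], [-1, [0, -0.9, 0], [0, 0, 0]], [-1, [0, -0.9, 0], [0, 0, 0]], [-1, [0, -0.9, 0], [0, 0, 0]], [-1, [0, -0.9, 0], [0, 0, 0]], [-1, [0, -0.9, 0], [0, 0, 0]], [-1, [0, -0.9, 0], [0, 0, 0]], [-1, [0, -0.5, 0], [0, -0.5, 0]], [-1, [0, 0, 0], [0, 0, 0]]]'

```text
time_s: 24.32
eef_pos: [0.5449, 0.4104, 0.3359]
ee_rot: [-0.703, 0.031, -0.04, 0.709]
wrist_force: [0.5, -0.1, -0.3]
width: 0.0417
```

```bash
python3 plan.py .461 .005 .325 -5.6
```

```text
t 24.32 tcp [0.5449 0.4104 0.3359] psi -5.7 F [ 0.5 -0.1 -0.3] w 0.0417 j [ 0.57  0.33  1.05 -0.    1.75  0.67]
shift now-tool [ -1.08   0.16 -10.3 ] turn/6deg [-0.09 -0.02  0.12] shift in target tool [ -1.1    0.27 -10.29]
```

Emit:
carry_out --deltas '[[-1, [0, 0, 0], [-0.1, 0, 0.12]], [-1, [-0.1, 0.01, -0.92], [0, 0, 0]], [-1, [-0.1, 0.01, -0.92], [0, 0, 0]], [-1, [-0.1, 0.01, -0.92], [0, 0, 0]], [-1, [-0.1, 0.01, -0.92], [0, 0, 0]], [-1, [-0.1, 0.01, -0.92], [0, 0, 0]], [-1, [-0.1, 0.01, -0.92], [0, 0, 0]], [-1, [-0.1, 0.01, -0.92], [0, 0, 0]], [-1, [-0.1, 0.01, -0.92], [0, 0, 0]], [-1, [-0.1, 0.01, -0.92], [0, 0, 0]], [-1, [-0.1, 0.01, -0.92], [0, 0, 0]], [-1, [0, 0, 0], [0, 0, 0]]]'

```text
time_s: 25.82
eef_pos: [0.4567, 0.0361, 0.3158]
ee_rot: [0.711, -0.052, 0.027, -0.701]
wrist_force: [1.0, 0.5, -0.1]
width: 0.0415
```

```bash
python3 plan.py .461 .005 .12 -5.6
python3 - <<'E'
from h import *
t=cam("top");crop(t,80,125,320,245,"t5.png");crop(cam("scene"),230,130,450,330,"s6.png")
E
```

```text
t 25.82 tcp [0.4567 0.0361 0.3158] psi -6.4 F [ 1.   0.5 -0.1] w 0.0415 j [-0.02 -0.24  1.67 -0.01  1.75  0.09]
shift now-tool [ 0.36  4.9  -0.68] turn/6deg [ 0.16 -0.12 -0.33] shift in target tool [ 0.18  4.89 -0.76]
t5.png scale 3.3333333333333335
s6.png scale 3.0
```

View pics/s6.png

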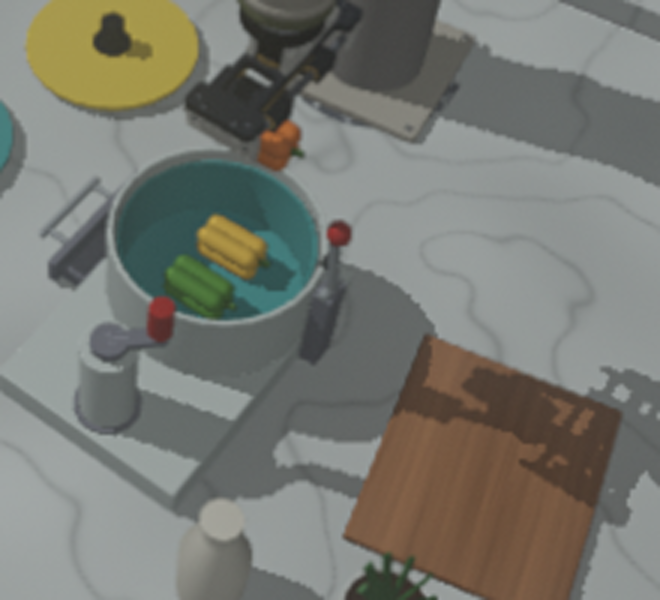

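Emit:
carry_out --deltas '[[-1, [0, 0, -0.76], [0.16, -0.12, -0.33]], [-1, [0, 0.85, 0], [0, 0, 0]], [-1, [0, 0.85, 0], [0, 0, 0]], [-1, [0, 0.85, 0], [0, 0, 0]], [-1, [0, 0.85, 0], [0, 0, 0]], [-1, [0, 0.6, 0], [0, 0, 0]], [-1, [0, 0, 0], [0, 0, 0]]]'

```text
time_s: 26.8
eef_pos: [0.4537, 0.0156, 0.1489]
ee_rot: [-0.705, 0.033, -0.03, 0.708]
wrist_force: [0.6, -0.3, -0.4]
width: 0.0415
```

```bash
python3 plan.py .455 .005 .11 -5.6
```

```text
t 26.8 tcp [0.4537 0.0156 0.1489] psi -5.1 F [ 0.6 -0.3 -0.4] w 0.0415 j [-0.08 -0.23  1.96  0.    1.41  0.  ]
shift now-tool [ 0.06  0.97 -0.27] turn/6deg [-0.04  0.09 -0.05] shift in target tool [ 0.06  0.97 -0.26]
```

Emit:
carry_out --deltas '[[-1, [0, 0.5, -0.26], [0, 0, 0]], [-1, [0, 0.5, 0], [0, 0, 0]], [-1, [0, 0, 0], [0, 0, 0]], [0.25, [0, 0, 0], [0, 0, 0]], [0.25, [0, 0, 0], [0, 0, 0]], [0.25, [0, 0, 0], [0, 0, 0]], [0.25, [0, -0.4, 0], [0, 0, 0]], [0.25, [0, -0.95, 0], [0, 0, 0]], [0.25, [0, -0.95, 0], [0, 0, 0]], [0.25, [0, -0.95, 0], [0, 0, 0]], [0.25, [0, -0.95, 0], [0, 0, 0]], [0.25, [0, -0.95, 0], [0, 0, 0]]]'

```text
time_s: 28.3
eef_pos: [0.4549, 0.0068, 0.3319]
ee_rot: [-0.705, 0.029, -0.031, 0.708]
wrist_force: [-0.0, 0.4, 0.6]
width: 0.0581
```

```bash
python3 plan.py .455 .005 .11 -5.6
python3 - <<'E'
from h import *
crop(cam("scene"),230,130,450,330,"s7.png")
c=cam("top");crop(c,220,160,420,300,"t7.png")
E
```

```text
t 28.3 tcp [0.4549 0.0068 0.3319] psi -4.9 F [-0.   0.4  0.6] w 0.0581 j [-0.1  -0.29  1.68  0.01  1.75 -0.02]
shift now-tool [-0.01  5.55 -0.07] turn/6deg [-0.05  0.12  0.03] shift in target tool [ 0.01  5.55 -0.04]
s7.png scale 3.0
t7.png scale 4.0
```

View pics/s7.png

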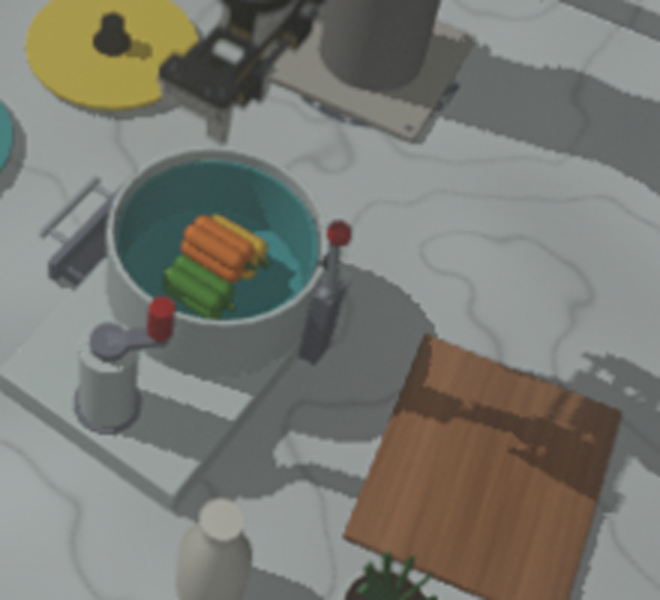

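View pics/t7.png

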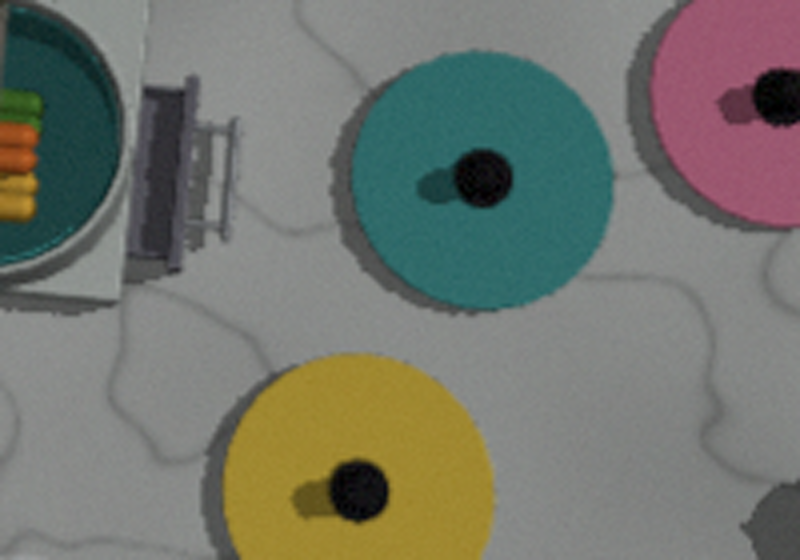

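All three peppers are in the basket: orange (215,247), green (198,285) and yellow (240,235), well below the rim. The only teal plate lid is at about (482,180) in the top crop. The clamp ball leans slightly over the tub edge, so I'll nudge it outward first to clear the lid.

Run:
```python
from plan import *
t=cam("top");s=cam("scene")
lid=unproj(t,[np.array((482.5,180))/4+[220,160]-.5],.018);kn=unproj(t,[np.array((484,178))/4+[220,160]-.5],.058)
print(lid,kn)
need([.477,.08,.25],-5.6)
# lid from scene via colour
hsv=cv2.cvtColor(np.ascontiguousarray(s["img"]),cv2.COLOR_RGB2HSV)
print(hsv[175,190],hsv[180,215])
crop(s,150,120,260,210,"s8.png")
```

```text
[[ 0.43669929 -0.41561985  0.018     ]] [[ 0.43185487 -0.40960479  0.058     ]]
t 28.5 tcp [0.4556 0.0067 0.331 ] psi -4.9 F [-0.8 -0.3 -0.3] w 0.0579 j [-0.1  -0.29  1.68  0.01  1.74 -0.02]
shift now-tool [0.37 2.04 1.86] turn/6deg [-0.05  0.12  0.04] shift in target tool [0.35 2.02 1.88]
[ 90 115 124] [89 96 88]
s8.png scale 6.666666666666667
```

View pics/s8.png

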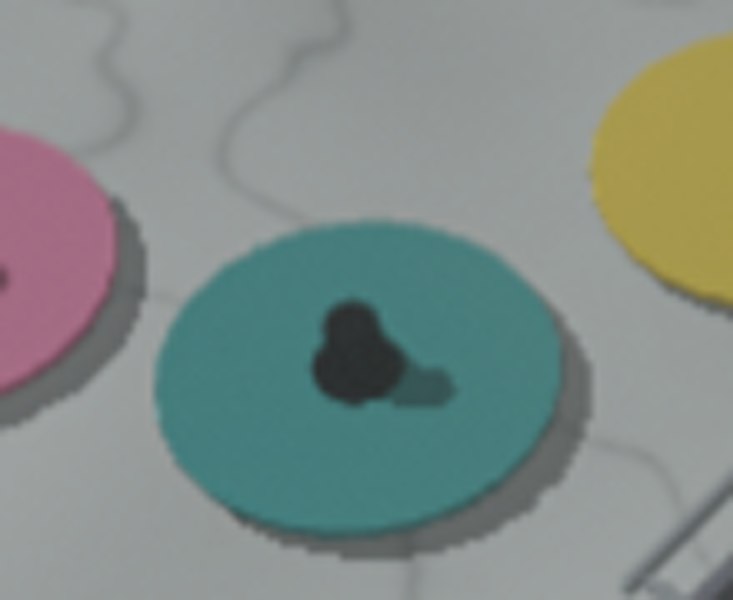

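Run:
```python
from h import *
t=cam("top");s=cam("scene")
print(unproj(s,[(203.2,176)],.016),tri(t,np.array((482.5,180))/4+[220,160]-.5,s,(203.2,176)))
# fit plate: circle projection contours of teal
def cont(c,box):
    h=cv2.cvtColor(np.ascontiguousarray(c["img"]),cv2.COLOR_RGB2HSV);m=cv2.inRange(h,(82,80,60),(98,255,255));k=np.zeros_like(m);x0,y0,x1,y1=box;k[y0:y1,x0:x1]=m[y0:y1,x0:x1]
    cs,_=cv2.findContours(k,cv2.RETR_EXTERNAL,cv2.CHAIN_APPROX_NONE);q=max(cs,key=cv2.contourArea);return cv2.fitEllipse(cv2.convexHull(q))
et=cont(t,(300,165,380,245));es=cont(s,(165,145,240,205));print(et,es)
print(unproj(t,[et[0]],.017),unproj(s,[es[0]],.016),tri(t,et[0],s,es[0]))
```

```text
[[ 0.43973536 -0.415116    0.016     ]] (array([ 0.43765216, -0.41676604,  0.0127886 ]), array([8.56639599e-08]))
((340.0983581542969, 204.75099182128906), (63.42768859863281, 66.01432037353516), 125.7003402709961) ((203.2037811279297, 176.5929718017578), (46.29872512817383, 60.47468566894531), 82.03793334960938)
[[ 0.43597727 -0.41566696  0.017     ]] [[ 0.44206859 -0.41338086  0.016     ]] (array([ 0.43742867, -0.41737872,  0.00871215]), array([8.49818665e-08]))
```

Emit:
carry_out --deltas '[[-1, [0.35, 0, 0.9], [0, 0, 0]], [-1, [0, 0, 0.9], [0, 0, 0]], [-1, [0, 0.9, 0], [0, 0, 0]], [-1, [0, 0.9, 0], [0, 0, 0]], [-1, [0, 0, 0], [0, 0, 0]]]'

```text
time_s: 29.22
eef_pos: [0.4715, 0.0797, 0.2487]
ee_rot: [-0.705, 0.034, -0.027, 0.708]
wrist_force: [-0.2, 0.2, 1.1]
width: 0.0126
```

```bash
python3 plan.py .478 .136 .25 -5.6
```

```text
t 29.23 tcp [0.4715 0.0797 0.2487] psi -4.9 F [-0.2  0.2  1.1] w 0.0126 j [ 0.06 -0.21  1.76  0.01  1.6   0.14]
shift now-tool [ 0.04 -0.03  1.42] turn/6deg [-0.04  0.11 -0.1 ] shift in target tool [ 0.03 -0.03  1.42]
```

Emit:
carry_out --deltas '[[-1, [0.04, 0, 0.4], [0, 0, 0]], [-1, [0, 0, 0.4], [0, 0, 0]], [-1, [0, 0, 0.4], [0, 0, 0]], [-1, [0, 0, 0.4], [0, 0, 0]], [-1, [0, 0, 0], [0, 0, 0]]]'

```text
time_s: 29.85
eef_pos: [0.4803, 0.1457, 0.253]
ee_rot: [0.707, -0.034, 0.029, -0.706]
wrist_force: [-2.6, -12.3, -0.3]
width: 0.0004
```

```bash
python3 plan.py .478 .136 .25 -5.6
python3 - <<'E'
from h import *
crop(cam("scene"),230,100,450,300,"s9.png")
E
```

```text
t 29.85 tcp [0.4803 0.1457 0.253 ] psi -5.0 F [ -2.6 -12.3  -0.3] w 0.0004 j [ 0.19 -0.14  1.7   0.    1.59  0.28]
shift now-tool [-0.04  0.08 -0.25] turn/6deg [ 0.01  0.09 -0.06] shift in target tool [-0.03  0.08 -0.25]
s9.png scale 3.0
```

View pics/s9.png

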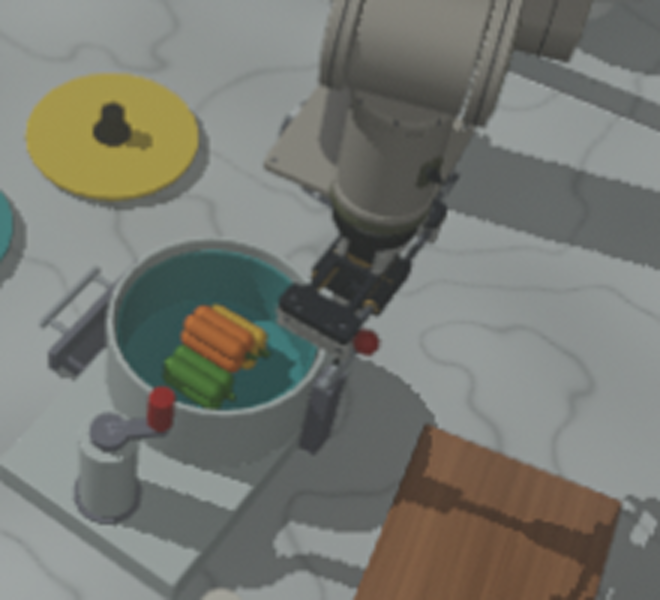

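Emit:
carry_out --deltas '[[-1, [0, 0, -0.5], [0, 0, 0]], [1, [0, -0.6, -0.5], [0, 0, 0]], [1, [0, 0, -0.92], [0, 0, 0]], [1, [0, 0, -0.92], [0, 0, 0]], [1, [0, 0, -0.92], [0, 0, 0]], [1, [0, 0, -0.92], [0, 0, 0]], [1, [0, 0, -0.92], [0, 0, 0]], [1, [0, 0, -0.92], [0, 0, 0]], [1, [0, 0, -0.92], [0, 0, 0]], [1, [0, 0, -0.92], [0, 0, 0]], [1, [0, 0, -0.92], [0, 0, 0]], [1, [0, 0, -0.92], [0, 0, 0]]]'

```text
time_s: 31.4
eef_pos: [0.4462, -0.2724, 0.2824]
ee_rot: [-0.706, 0.026, -0.031, 0.707]
wrist_force: [0.8, -0.2, -0.5]
width: 0.0925
```

```bash
python3 plan.py .437 -.416 .13 -5.6
```

```text
t 31.4 tcp [ 0.4462 -0.2724  0.2824] psi -4.6 F [ 0.8 -0.2 -0.5] w 0.0925 j [-0.65 -0.1   1.61  0.01  1.63 -0.57]
shift now-tool [ 0.04  3.8  -3.61] turn/6deg [-0.03  0.17  0.06] shift in target tool [ 0.12  3.81 -3.6 ]
```

Emit:
carry_out --deltas '[[1, [0.02, 0.7, -0.9], [0, 0.17, 0]], [1, [0.02, 0.75, -0.9], [0, 0, 0]], [1, [0.02, 0.75, -0.9], [0, 0, 0]], [1, [0.02, 0.75, -0.8], [0, 0, 0]], [1, [0, 0.5, 0], [0, 0, 0]], [1, [0, 0, 0], [0, 0, 0]]]'

```text
time_s: 32.15
eef_pos: [0.4365, -0.4205, 0.1432]
ee_rot: [-0.706, 0.031, -0.041, 0.706]
wrist_force: [0.1, 0.4, 0.8]
width: 0.093
```

```bash
python3 plan.py .437 -.414 .028 -5.6
python3 - <<'E'
from h import *
crop(cam("scene"),140,90,290,220,"s10.png")
E
```

```text
t 32.15 tcp [ 0.4365 -0.4205  0.1432] psi -5.9 F [0.1 0.4 0.8] w 0.093 j [-0.86  0.18  1.57  0.01  1.38 -0.76]
shift now-tool [-0.04  2.88  0.16] turn/6deg [-0.01 -0.04  0.13] shift in target tool [-0.    2.88  0.16]
s10.png scale 4.615384615384615
```

View pics/s10.png

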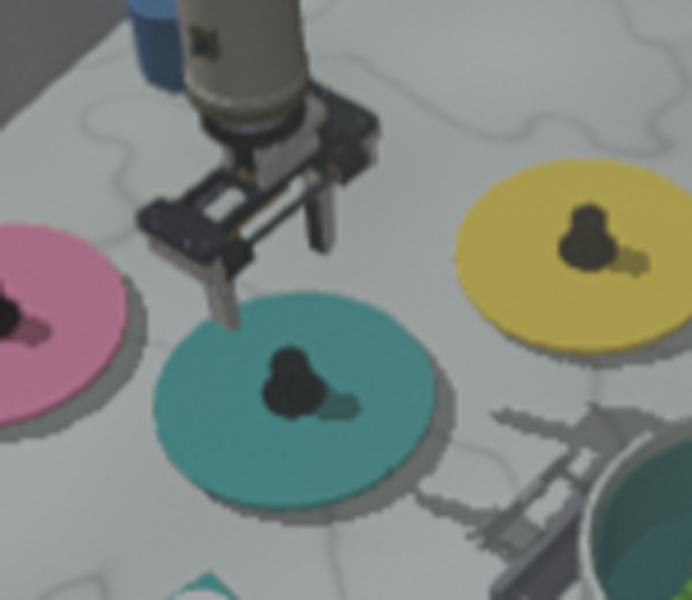

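The close crop shows the gripper centred over the teal lid's knob at (290,380). Pink and yellow stay clear. I'll descend.

Emit:
carry_out --deltas '[[1, [0, 0.6, 0.16], [0, 0, 0.13]], [1, [0, 0.6, 0], [0, 0, 0]], [1, [0, 0.6, 0], [0, 0, 0]], [1, [0, 0.5, 0], [0, 0, 0]], [1, [0, 0.2, 0], [0, 0, 0]], [1, [0, 0, 0], [0, 0, 0]]]' --grip_force 45

```text
time_s: 32.95
eef_pos: [0.4425, -0.4113, 0.0437]
ee_rot: [0.708, -0.032, 0.036, -0.705]
wrist_force: [0.7, 0.6, 0.4]
width: 0.0932
```

```bash
python3 plan.py .437 -.415 .030 -5.6
```

```text
t 32.95 tcp [ 0.4425 -0.4113  0.0437] psi -5.5 F [0.7 0.6 0.4] w 0.0932 j [-0.83  0.28  1.65  0.    1.21 -0.74]
shift now-tool [-0.13  0.34 -0.1 ] turn/6deg [0.04 0.01 0.05] shift in target tool [-0.13  0.34 -0.1 ]
```

Emit:
carry_out --deltas '[[1, [-0.13, 0.3, -0.1], [0.04, 0, 0.05]], [1, [0, 0.05, 0], [0, 0, 0]], [-1, [0, 0, 0], [0, 0, 0]], [-1, [0, 0, 0], [0, 0, 0]], [-1, [0, 0, 0], [0, 0, 0]], [-1, [0, 0, 0], [0, 0, 0]], [-1, [0, 0, 0], [0, 0, 0]], [-1, [0, 0, 0], [0, 0, 0]], [-1, [0, 0, 0], [0, 0, 0]]]'

```text
time_s: 34.08
eef_pos: [0.4379, -0.417, 0.0319]
ee_rot: [0.707, -0.033, 0.035, -0.705]
wrist_force: [0.1, -0.1, 0.9]
width: 0.031
```

```bash
python3 plan.py .437 -.415 .25 -5.6
python3 - <<'E'
from h import *
crop(cam("scene"),140,90,290,220,"s11.png")
E
```

```text
t 34.08 tcp [ 0.4379 -0.417   0.0319] psi -5.5 F [ 0.1 -0.1  0.9] w 0.031 j [-0.85  0.3   1.65 -0.    1.19 -0.75]
shift now-tool [-0.01 -5.45  0.03] turn/6deg [0.03 0.01 0.03] shift in target tool [-0.03 -5.45  0.05]
s11.png scale 4.615384615384615
```

View pics/s11.png

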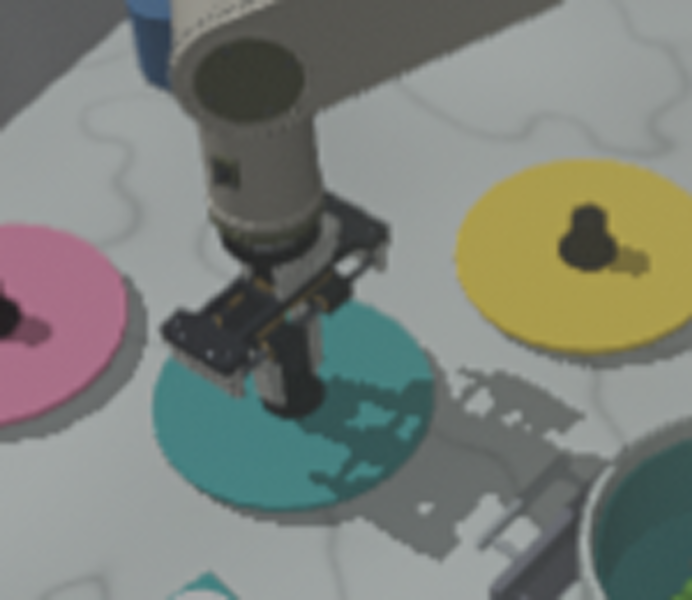

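Emit:
carry_out --deltas '[[-1, [0, -0.5, 0], [0, 0, 0]], [-1, [0, -0.8, 0], [0, 0, 0]], [-1, [0, -0.8, 0], [0, 0, 0]], [-1, [0, -0.8, 0], [0, 0, 0]], [-1, [0, -0.8, 0], [0, 0, 0]], [-1, [0, -0.8, 0], [0, 0, 0]], [-1, [0, -0.8, 0], [0, 0, 0]], [-1, [0, 0, 0], [0, 0, 0]]]'

```text
time_s: 35.12
eef_pos: [0.4367, -0.4148, 0.2568]
ee_rot: [0.707, -0.033, 0.035, -0.705]
wrist_force: [-0.2, -0.3, -3.5]
width: 0.0316
```

```bash
python3 plan.py .461 .005 .26 -5.6
python3 - <<'E'
from h import *
crop(cam("scene"),140,90,290,220,"s12.png")
E
```

```text
t 35.12 tcp [ 0.4367 -0.4148  0.2568] psi -5.5 F [-0.2 -0.3 -3.5] w 0.0316 j [-0.85  0.12  1.43  0.    1.59 -0.75]
shift now-tool [-0.41 -0.11 10.5 ] turn/6deg [0.03 0.01 0.04] shift in target tool [-0.42 -0.08 10.5 ]
s12.png scale 4.615384615384615
```

View pics/s12.png

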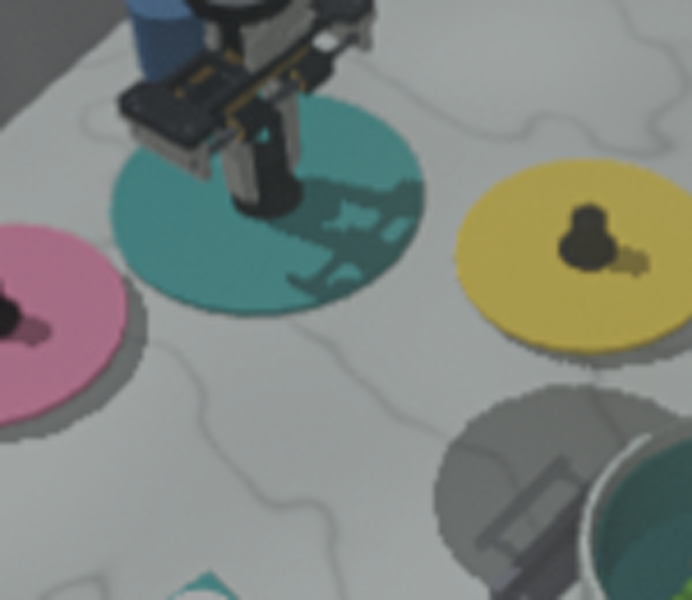

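Emit:
carry_out --deltas '[[-1, [-0.04, -0.02, 0.5], [0, 0, 0]], [-1, [-0.04, -0.02, 0.8], [0, 0, 0]], [-1, [-0.04, 0, 0.85], [0, 0, 0]], [-1, [-0.04, 0, 0.85], [0, 0, 0]], [-1, [-0.04, 0, 0.85], [0, 0, 0]], [-1, [-0.04, 0, 0.85], [0, 0, 0]], [-1, [-0.04, 0, 0.85], [0, 0, 0]], [-1, [-0.04, 0, 0.85], [0, 0, 0]], [-1, [-0.04, 0, 0.85], [0, 0, 0]], [-1, [-0.04, 0, 0.8], [0, 0, 0]], [-1, [0, 0, 0.5], [0, 0, 0]], [-1, [0, 0, 0], [0, 0, 0]]]'

```text
time_s: 36.67
eef_pos: [0.4417, -0.0551, 0.2313]
ee_rot: [-0.7, 0.046, -0.023, 0.713]
wrist_force: [0.3, -0.6, -3.6]
width: 0.0311
```

```bash
python3 plan.py .461 .005 .26 -5.6
```

```text
t 36.67 tcp [ 0.4417 -0.0551  0.2313] psi -5.6 F [ 0.3 -0.6 -3.6] w 0.0311 j [-0.25 -0.27  1.85  0.01  1.6  -0.15]
shift now-tool [ 0.31 -0.7   1.55] turn/6deg [-0.16 -0.   -0.32] shift in target tool [ 0.33 -0.72  1.54]
```

Emit:
carry_out --deltas '[[-1, [0.1, 0, 0.4], [-0.16, 0, -0.32]], [-1, [0.1, 0, 0.5], [0, 0, 0]], [-1, [0.1, 0, 0.5], [0, 0, 0]], [-1, [0, 0, 0.1], [0, 0, 0]], [-1, [0, 0, 0], [0, 0, 0]]]'

```text
time_s: 37.3
eef_pos: [0.4565, 0.0015, 0.2247]
ee_rot: [0.707, -0.038, 0.032, -0.705]
wrist_force: [-0.8, 0.1, -2.5]
width: 0.0314
```

```bash
python3 plan.py .461 .005 .172 -5.6
python3 - <<'E'
from h import *
crop(cam("scene"),200,110,400,260,"s13.png");crop(cam("top"),120,140,300,260,"t13.png")
E
```

```text
t 37.3 tcp [0.4565 0.0015 0.2247] psi -5.7 F [-0.8  0.1 -2.5] w 0.0314 j [-0.11 -0.26  1.85 -0.    1.56 -0.01]
shift now-tool [0.12 1.32 0.1 ] turn/6deg [ 0.03 -0.02 -0.09] shift in target tool [0.1  1.32 0.1 ]
s13.png scale 4.0
t13.png scale 4.444444444444445
```

View pics/s13.png

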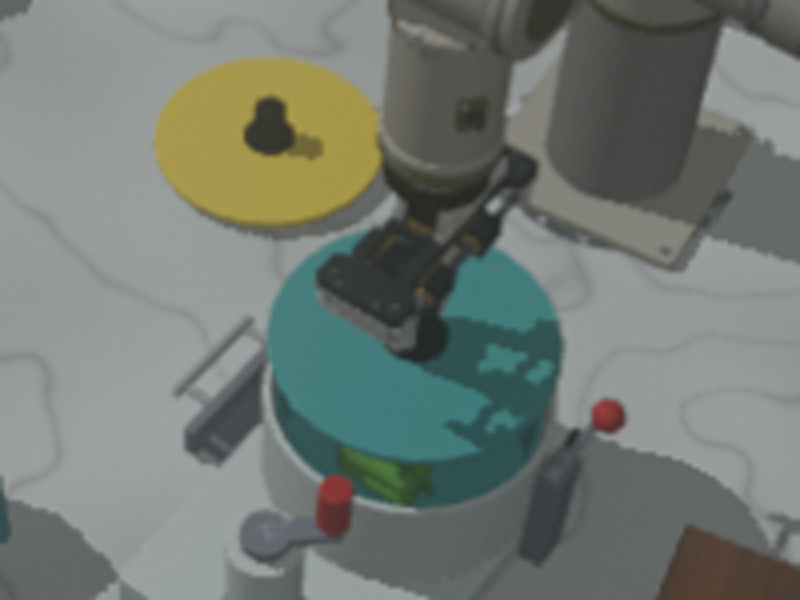

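Emit:
carry_out --deltas '[[-1, [0.11, 0.2, 0.1], [0, 0, -0.09]], [-1, [0, 0.3, 0], [0, 0, 0]], [-1, [0, 0.3, 0], [0, 0, 0]], [-1, [0, 0, 0], [0, 0, 0]]]'

```text
time_s: 37.9
eef_pos: [0.461, 0.0038, 0.1897]
ee_rot: [0.707, -0.036, 0.036, -0.705]
wrist_force: [0.2, 0.3, -2.9]
width: 0.0317
```

```bash
python3 plan.py .461 .005 .172 -5.6
```

```text
t 37.9 tcp [0.461  0.0038 0.1897] psi -5.9 F [ 0.2  0.3 -2.9] w 0.0317 j [-0.1  -0.24  1.9  -0.    1.48  0.  ]
shift now-tool [-0.    0.44  0.03] turn/6deg [ 0.03 -0.04  0.  ] shift in target tool [-0.    0.44  0.03]
```

Emit:
carry_out --deltas '[[-1, [0, 0.15, 0.03], [0.03, 0, 0]], [-1, [0, 0.12, 0], [0, 0, 0]], [-1, [0, 0.1, 0], [0, 0, 0]], [-1, [0, 0.1, 0], [0, 0, 0]], [-1, [0, 0, 0], [0, 0, 0]]]'

```text
time_s: 38.52
eef_pos: [0.4619, 0.005, 0.1722]
ee_rot: [-0.706, 0.035, -0.037, 0.706]
wrist_force: [-0.4, -0.2, -4.0]
width: 0.0315
```

```bash
python3 plan.py .461 .005 .172 -5.6
```

```text
t 38.52 tcp [0.4619 0.005  0.1722] psi -5.8 F [-0.4 -0.2 -4. ] w 0.0315 j [-0.1  -0.23  1.92  0.    1.45  0.  ]
shift now-tool [-0.02  0.   -0.  ] turn/6deg [-0.   -0.04  0.02] shift in target tool [-0.02  0.   -0.  ]
```

Emit:
carry_out --deltas '[[-1, [0, 0.08, 0], [0, 0, 0]], [-1, [0, 0.08, 0], [0, 0, 0]], [-1, [0, 0, 0], [0, 0, 0]]]'

```text
time_s: 38.9
eef_pos: [0.4625, 0.005, 0.1726]
ee_rot: [0.706, -0.034, 0.038, -0.706]
wrist_force: [-0.2, -0.0, -3.9]
width: 0.0312
```

```bash
python3 plan.py .461 .005 .172 -5.6
python3 - <<'E'
from h import *
crop(cam("scene"),200,110,400,260,"s14.png")
E
```

```text
t 38.9 tcp [0.4625 0.005  0.1726] psi -5.8 F [-0.2 -0.  -3.9] w 0.0312 j [-0.1  -0.23  1.92 -0.    1.45  0.  ]
shift now-tool [-0.04  0.01 -0.  ] turn/6deg [ 0.   -0.04  0.05] shift in target tool [-0.04  0.01 -0.  ]
s14.png scale 4.0
```

View pics/s14.png

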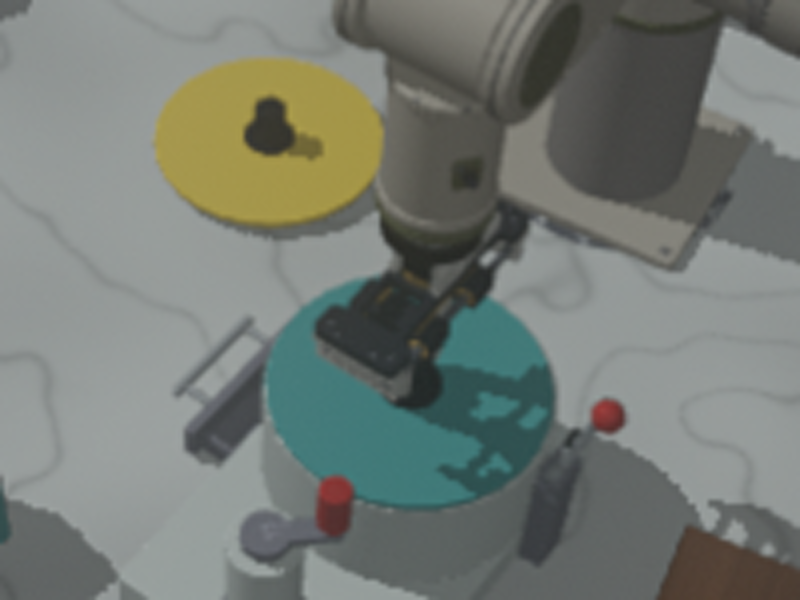

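Emit:
carry_out --deltas '[[-1, [-0.03, 0.2, 0], [0, 0, 0]], [-1, [0, 0, 0], [0, 0, 0]]]'

```text
time_s: 39.2
eef_pos: [0.4637, 0.0049, 0.1715]
ee_rot: [0.707, -0.032, 0.04, -0.706]
wrist_force: [-0.1, 0.7, -3.2]
width: 0.0311
```

Emit:
carry_out --deltas '[[-1, [0, 0.3, 0], [0, 0, 0]], [-1, [0, 0.3, 0], [0, 0, 0]]]'

```text
time_s: 39.45
eef_pos: [0.4651, 0.0046, 0.1588]
ee_rot: [0.707, -0.03, 0.041, -0.706]
wrist_force: [-36.2, 2.6, 66.6]
width: 0.0315
```

```bash
python3 plan.py .461 .005 .172 -5.6
python3 - <<'E'
from h import *
crop(cam("scene"),200,110,400,260,"s15.png")
E
```

```text
t 39.45 tcp [0.4651 0.0046 0.1588] psi -5.8 F [-36.2   2.6  66.6] w 0.0315 j [-0.1  -0.22  1.94 -0.    1.41  0.  ]
shift now-tool [-0.1  -0.33 -0.  ] turn/6deg [ 0.01 -0.03  0.15] shift in target tool [-0.1  -0.33 -0.  ]
s15.png scale 4.0
```

View pics/s15.png

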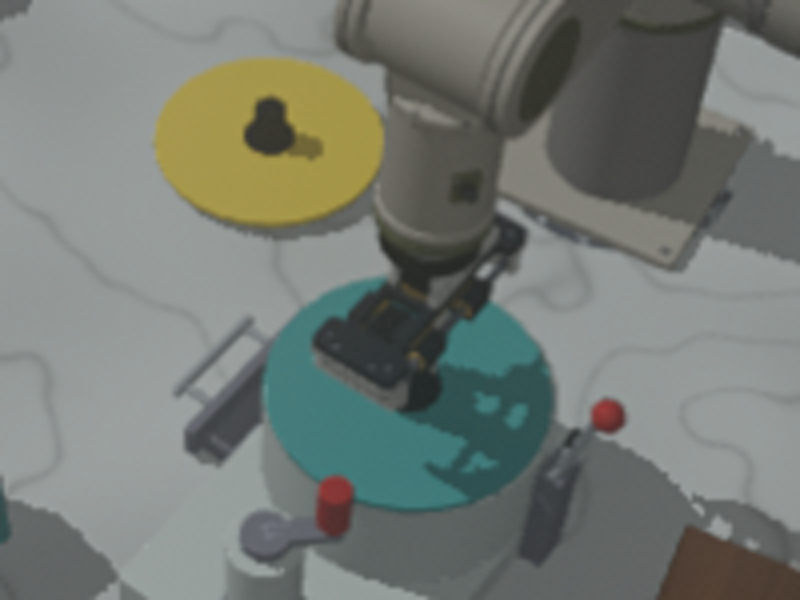

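Emit:
carry_out --deltas '[[-1, [-0.1, -0.25, 0], [0, 0, 0]], [-1, [0, 0, 0], [0, 0, 0]]]' --grip_force 5

```text
time_s: 39.75
eef_pos: [0.4613, 0.0051, 0.1679]
ee_rot: [0.707, -0.029, 0.042, -0.706]
wrist_force: [0.4, -0.8, -3.9]
width: 0.032
```

```bash
python3 plan.py .461 .005 .172 -5.6
```

```text
t 39.75 tcp [0.4613 0.0051 0.1679] psi -5.8 F [ 0.4 -0.8 -3.9] w 0.032 j [-0.1  -0.24  1.94 -0.    1.43  0.  ]
shift now-tool [-0.01 -0.1  -0.  ] turn/6deg [ 0.01 -0.03  0.17] shift in target tool [-0.01 -0.1  -0.  ]
```

Emit:
carry_out --deltas '[[-1, [0, 0.17, 0], [0, 0, 0.15]], [-1, [0, 0, 0], [0, 0, 0]], [-0.1, [0, 0, 0], [0, 0, 0]], [1, [0, 0, 0], [0, 0, 0]], [1, [0, 0, 0], [0, 0, 0]], [1, [0, 0, 0], [0, 0, 0]]]'

```text
time_s: 40.5
eef_pos: [0.4597, 0.0053, 0.1585]
ee_rot: [0.706, -0.038, 0.033, -0.706]
wrist_force: [-1.8, -0.1, 3.4]
width: 0.0672
```

```bash
python3 plan.py .461 .005 .172 -5.6;  python3 - <<'E'
from h import *
crop(cam("scene"),200,110,400,260,"s16.png")
E
```

```text
t 40.5 tcp [0.4597 0.0053 0.1585] psi -5.8 F [-1.8 -0.1  3.4] w 0.0672 j [-0.1  -0.22  1.94 -0.    1.43  0.  ]
shift now-tool [ 0.03 -0.34 -0.  ] turn/6deg [ 0.01 -0.03 -0.05] shift in target tool [ 0.03 -0.34 -0.  ]
s16.png scale 4.0
```

View pics/s16.png

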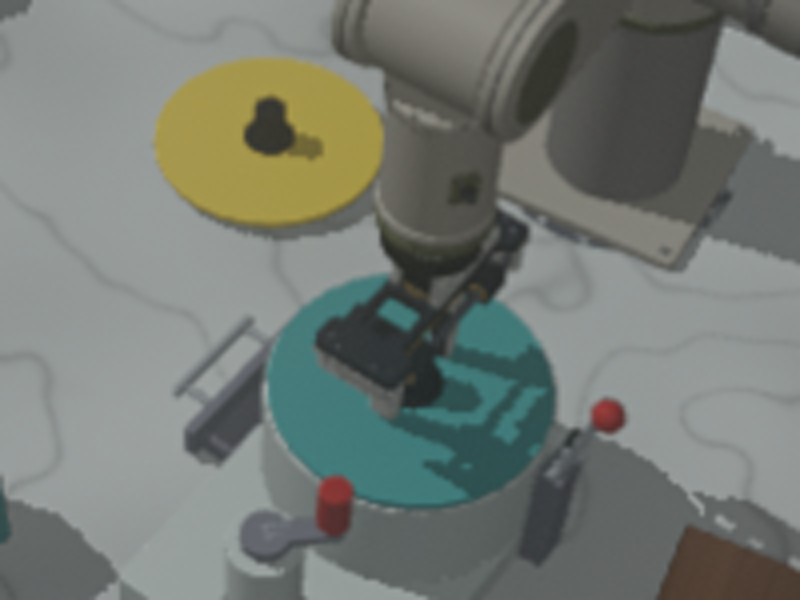

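Emit:
carry_out --deltas '[[1, [0, -0.5, 0], [0, 0, 0]], [1, [0, -0.9, 0], [0, 0, 0]], [1, [0, -0.9, 0], [0, 0, 0]], [1, [0, -0.9, 0], [0, 0, 0]], [1, [0, -0.5, -0.8], [0, 0, 0]], [1, [0, 0, -0.9], [0, 0, 0]], [1, [0, 0, -0.9], [0, 0, 0]], [1, [0, 0, -0.9], [0, 0, 0]], [1, [0, 0, -0.9], [0, 0, 0]], [1, [0, 0, -0.9], [0, 0, 0]], [-1, [0, 0, -0.9], [0, 0, 0]], [-1, [0, 0, 0], [0, 0, 0]]]' --grip_force 20

```text
time_s: 42.05
eef_pos: [0.4368, -0.25, 0.3076]
ee_rot: [0.707, -0.036, 0.034, -0.705]
wrist_force: [-0.4, 0.4, 0.0]
width: 0.0773
```

```bash
python3 plan.py .441 -.26 .06 -5.6;  python3 - <<'E'
from h import *
x,y,a=np.load("sp.npy")
s=cam("scene");t=cam("top")
th=np.linspace(0,6.28,60)
P=[(x+.115*np.cos(q),y+.115*np.sin(q),.168-.01) for q in th]+[(x,y,.2)]
crop(s,200,110,400,260,"s17.png",proj(s,P));crop(t,150,130,300,250,"t17.png",proj(t,P))
E
```

```text
t 42.05 tcp [ 0.4368 -0.25    0.3076] psi -5.7 F [-0.4  0.4  0. ] w 0.0773 j [-0.62 -0.15  1.61 -0.    1.69 -0.52]
shift now-tool [ 0.15  6.19 -0.22] turn/6deg [ 0.02 -0.01 -0.03] shift in target tool [ 0.13  6.19 -0.24]
s17.png scale 4.0
t17.png scale 5.0
```

View pics/s17.png

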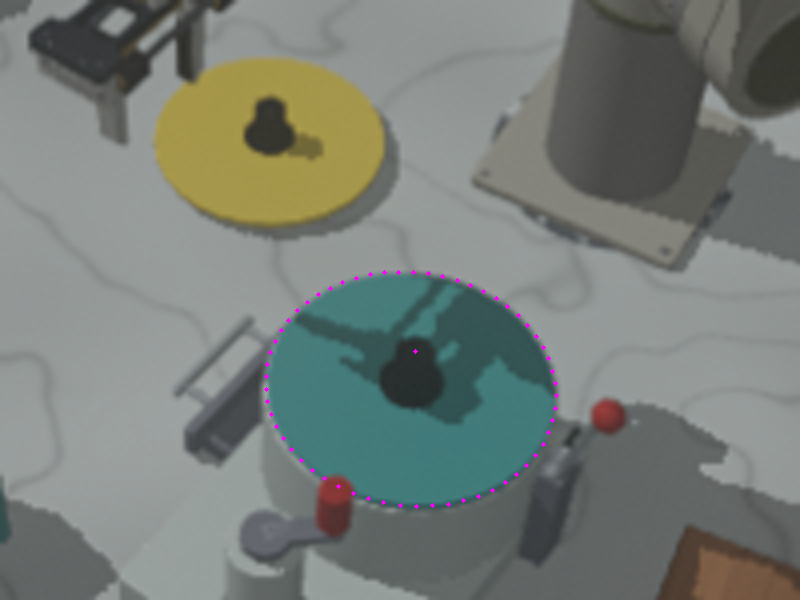

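View pics/t17.png

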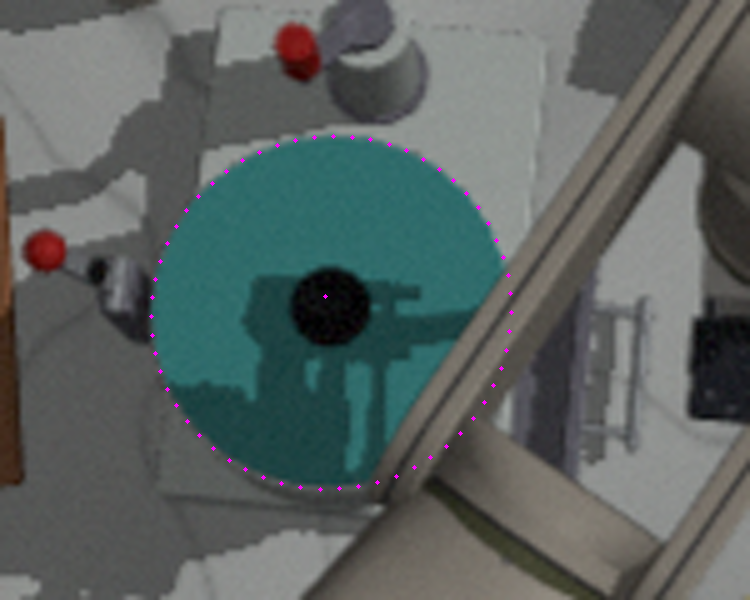

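The lid plate matches the predicted seated outline in both views, so it is flat in the mouth. The drawer handle is next.

Emit:
carry_out --deltas '[[-1, [0.05, 0.8, -0.3], [0, 0, 0]], [-1, [0, 0.9, -0.2], [0, 0, 0]], [-1, [0, 0.9, 0], [0, 0, 0]], [-1, [0, 0.9, 0], [0, 0, 0]], [-1, [0, 0.9, 0], [0, 0, 0]], [-1, [0, 0.9, 0], [0, 0, 0]], [-1, [0, 0.5, 0], [0, 0, 0]], [-1, [0, 0, 0], [0, 0, 0]]]'

```text
time_s: 43.15
eef_pos: [0.4416, -0.2598, 0.0709]
ee_rot: [0.707, -0.029, 0.031, -0.706]
wrist_force: [-0.1, 0.6, 0.1]
width: 0.0005
```

```bash
python3 plan.py .4365 -.24 .02 -5.6
```

```text
t 43.15 tcp [ 0.4416 -0.2598  0.0709] psi -4.9 F [-0.1  0.6  0.1] w 0.0005 j [-0.63  0.01  1.89 -0.    1.24 -0.55]
shift now-tool [-0.17  1.27  0.49] turn/6deg [0.02 0.11 0.03] shift in target tool [-0.18  1.27  0.48]
```

Emit:
carry_out --deltas '[[-1, [-0.15, 0.6, 0], [0, 0.11, 0]], [-1, [0, 0.6, 0], [0, 0, 0]], [-1, [0, 0, 0.4], [0, 0, 0]], [-1, [0, 0, 0.4], [0, 0, 0]], [-1, [0, 0, 0.4], [0, 0, 0]], [-1, [0, 0, 0], [0, 0, 0]]]'

```text
time_s: 43.9
eef_pos: [0.4466, -0.2081, 0.0301]
ee_rot: [0.709, -0.028, 0.038, -0.704]
wrist_force: [0.0, -0.6, -0.0]
width: 0.0004
```

```bash
cat > loc.py <<'E'
from plan import *
x,y,a=np.load("sp.npy");s=bot.observe();d=s["eef_pos"][:2]-[x,y];c,n=np.cos(a),np.sin(a)
print("local tcp",(c*d[0]+n*d[1]).round(4),(-n*d[0]+c*d[1]).round(4),s["eef_pos"][2].round(4),"F",s["wrist_force"].round(1))
E
python3 loc.py; python3 plan.py .4365 -.24 .02 -5.6
```

```text
local tcp 0.0069 -0.2134 0.0301 F [ 0.  -0.6 -0. ]
t 43.9 tcp [ 0.4466 -0.2081  0.0301] psi -5.4 F [ 0.  -0.6 -0. ] w 0.0004 j [-0.54  0.01  1.98 -0.    1.14 -0.45]
shift now-tool [-0.18  0.26 -0.82] turn/6deg [0.06 0.04 0.13] shift in target tool [-0.17  0.25 -0.82]
```

Emit:
carry_out --deltas '[[-1, [0, 0, -0.4], [0, 0, 0.1]], [-1, [-0.15, 0.35, 0], [0, 0, 0]], [-1, [0, 0, 0], [0, 0, 0]]]'

```text
time_s: 44.28
eef_pos: [0.4391, -0.2255, 0.016]
ee_rot: [0.709, -0.032, 0.034, -0.704]
wrist_force: [-0.2, -0.9, -0.5]
width: 0.0006
```

```bash
python3 loc.py
```

```text
local tcp 0.0011 -0.2315 0.016 F [-0.2 -0.9 -0.5]
```

Emit:
carry_out --deltas '[[-1, [0, 0, 0.3], [0, 0, 0]], [-1, [0, 0, 0.3], [0, 0, 0]], [-1, [0, 0, 0.3], [0, 0, 0]], [-1, [0, 0, 0.3], [0, 0, 0]]]'

```text
time_s: 44.78
eef_pos: [0.4436, -0.1755, 0.0153]
ee_rot: [0.709, -0.033, 0.035, -0.703]
wrist_force: [1.1, -1.6, -0.3]
width: 0.0006
```

```bash
python3 loc.py
```

```text
local tcp 0.0007 -0.1813 0.0153 F [ 1.1 -1.6 -0.3]
```

Emit:
carry_out --deltas '[[-1, [0, 0, 0.2], [0, 0, 0]], [-1, [0, 0, 0.15], [0, 0, 0]]]'

```text
time_s: 45.02
eef_pos: [0.4439, -0.1737, 0.0159]
ee_rot: [0.718, -0.031, 0.034, -0.694]
wrist_force: [-3.1, -42.0, -18.4]
width: 0.0003
```

```bash
python3 loc.py
```

```text
local tcp 0.0008 -0.1794 0.0159 F [ -3.1 -42.  -18.4]
```

Emit:
carry_out --deltas '[[-1, [0, 0, -0.4], [0, 0, 0]], [-1, [0, 0, -0.5], [0, 0, 0]], [-1, [0, -0.9, 0], [0, 0, 0]], [-1, [0, -0.9, 0], [0, 0, 0]], [-1, [0, -0.9, 0], [0, 0, 0]], [-1, [0, -0.9, 0], [0, 0, 0]], [-1, [0, -0.9, 0], [0, 0, 0]], [-1, [0, -0.9, 0], [0, 0, 0]], [-1, [0, -0.9, 0], [0, 0, 0]], [-1, [0, -0.9, 0], [0, 0, 0]], [-1, [0, -0.9, 0], [0, 0, 0]], [-1, [0, 0, 0], [0, 0, 0]]]'

```text
time_s: 46.52
eef_pos: [0.44, -0.1916, 0.3521]
ee_rot: [0.716, -0.029, 0.031, -0.696]
wrist_force: [-0.0, 1.3, 0.2]
width: 0.0003
```

```bash
python3 loc.py;python3 plan.py .482 .225 .36 -5.6
python3 - <<'E'
from h import *
s=cam("scene");x,y,a=np.load("sp.npy")
def W(l): c,sn=np.cos(a),np.sin(a);return np.array([x+c*l[0]-sn*l[1],y+sn*l[0]+c*l[1],l[2]])
crop(s,200,110,400,260,"s18.png",proj(s,[W((.05,-.165,.026)),W((-.05,-.165,.026))]))
E
```

```text
local tcp -0.0012 -0.1976 0.3521 F [-0.   1.3  0.2]
t 46.52 tcp [ 0.44   -0.1916  0.3521] psi -4.9 F [-0.   1.3  0.2] w 0.0003 j [-0.5  -0.22  1.59 -0.02  1.76 -0.42]
shift now-tool [ 0.16 -0.49 10.46] turn/6deg [0.27 0.12 0.05] shift in target tool [ 0.03 -0.2  10.47]
s18.png scale 4.0
```

View pics/s18.png

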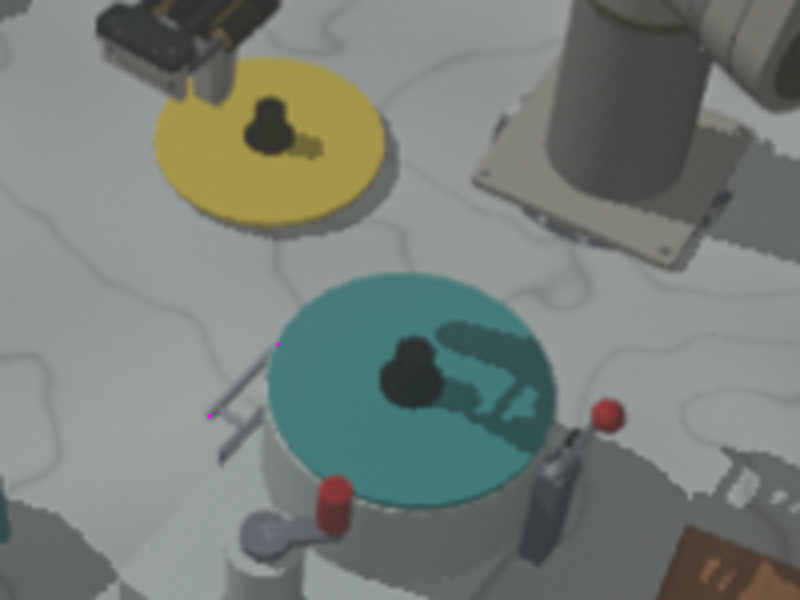

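The drawer handle (210–280, 345–415) coincides with the predicted home position. I'll move outside the clamp.

Emit:
carry_out --deltas '[[-1, [0, 0, 0], [0.27, 0.12, 0.05]], [-1, [0, 0, 0.94], [0, 0, 0]], [-1, [0, 0, 0.94], [0, 0, 0]], [-1, [0, 0, 0.94], [0, 0, 0]], [-1, [0, 0, 0.94], [0, 0, 0]], [-1, [0, 0, 0.94], [0, 0, 0]], [-1, [0, 0, 0.94], [0, 0, 0]], [-1, [0, 0, 0.94], [0, 0, 0]], [-1, [0, 0, 0.94], [0, 0, 0]], [-1, [0, 0, 0.94], [0, 0, 0]], [-1, [0, 0, 0.94], [0, 0, 0]], [-1, [0, 0, 0.6], [0, 0, 0]]]'

```text
time_s: 48.08
eef_pos: [0.4743, 0.2186, 0.3331]
ee_rot: [-0.7, 0.054, -0.024, 0.711]
wrist_force: [0.3, -0.2, 0.4]
width: 0.0006
```

```bash
python3 loc.py;python3 plan.py .482 .23 .24 -5.6
python3 - <<'E'
from h import *
t=cam("top");s=cam("scene")
crop(s,320,130,400,220,"s19.png")
E
```

```text
local tcp -0.0075 0.2139 0.3331 F [ 0.3 -0.2  0.4]
t 48.08 tcp [0.4743 0.2186 0.3331] psi -6.3 F [ 0.3 -0.2  0.4] w 0.0006 j [ 0.31 -0.07  1.49  0.03  1.76  0.43]
shift now-tool [0.26 2.32 0.27] turn/6deg [-0.13 -0.12 -0.41] shift in target tool [0.16 2.33 0.3 ]
s19.png scale 6.666666666666667
```

View pics/s19.png

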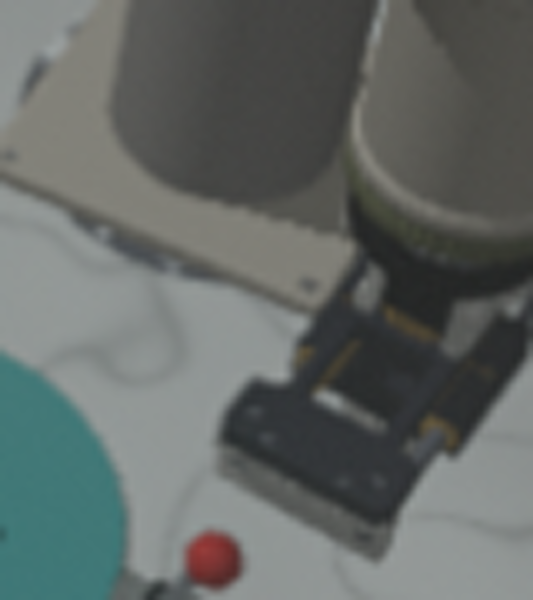

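Emit:
carry_out --deltas '[[-1, [0.16, 0, 0.4], [-0.13, -0.12, -0.41]], [-1, [0, 0.7, 0], [0, 0, 0]], [-1, [0, 0.7, 0], [0, 0, 0]], [-1, [0, 0.7, 0], [0, 0, 0]], [-1, [0, 0, 0], [0, 0, 0]]]'

```text
time_s: 48.8
eef_pos: [0.4801, 0.2303, 0.2408]
ee_rot: [0.707, -0.039, 0.031, -0.705]
wrist_force: [-0.7, 0.7, 0.3]
width: 0.0005
```

```bash
python3 loc.py;python3 plan.py .482 .23 .24 -5.6
```

```text
local tcp -0.003 0.2261 0.2408 F [-0.7  0.7  0.3]
t 48.8 tcp [0.4801 0.2303 0.2408] psi -5.7 F [-0.7  0.7  0.3] w 0.0005 j [ 0.35 -0.05  1.63  0.    1.57  0.45]
shift now-tool [ 0.05  0.02 -0.  ] turn/6deg [ 0.03 -0.01 -0.1 ] shift in target tool [ 0.05  0.02 -0.  ]
```

Emit:
carry_out --deltas '[[-1, [0.05, 0.2, -0.4], [0, 0, 0]], [-1, [0, 0.1, -0.4], [0, 0, 0]], [-1, [0, 0, -0.4], [0, 0, 0]], [-1, [0, 0, -0.4], [0, 0, 0]], [-1, [0, 0, -0.4], [0, 0, 0]], [-1, [0, 0, -0.4], [0, 0, 0]], [-1, [0, 0, 0], [0, 0, 0]]]'

```text
time_s: 49.68
eef_pos: [0.4734, 0.1267, 0.2325]
ee_rot: [0.706, -0.038, 0.034, -0.706]
wrist_force: [-0.2, 0.3, 0.3]
width: 0.0001
```

```bash
python3 loc.py;python3 plan.py .482 .23 .24 -5.6
```

```text
local tcp 0.0006 0.1224 0.2325 F [-0.2  0.3  0.3]
t 49.67 tcp [0.4734 0.1267 0.2325] psi -5.8 F [-0.2  0.3  0.3] w 0.0001 j [ 0.16 -0.17  1.76  0.    1.56  0.26]
shift now-tool [-0.05 -0.19  2.59] turn/6deg [ 0.01 -0.04 -0.05] shift in target tool [-0.04 -0.19  2.59]
```

Emit:
carry_out --deltas '[[-1, [0, 0, -0.4], [0, 0, 0]], [-1, [0, 0, -0.4], [0, 0, 0]], [-1, [0, 0, 0], [0, 0, 0]]]'

```text
time_s: 50.05
eef_pos: [0.4697, 0.0933, 0.2319]
ee_rot: [-0.706, 0.038, -0.033, 0.706]
wrist_force: [-0.1, 1.0, 1.0]
width: 0.0003
```

```bash
python3 loc.py;python3 - <<'E'
from h import *
t=cam("top");s=cam("scene")
crop(s,280,130,400,220,"s20.png")
E
```

```text
local tcp 0.0002 0.0888 0.2319 F [-0.1  1.   1. ]
s20.png scale 6.666666666666667
```

View pics/s20.png

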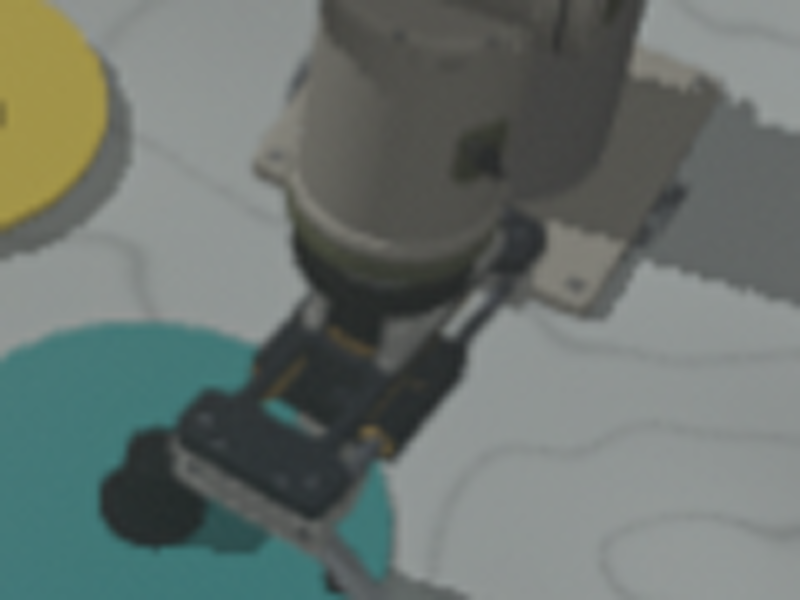

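Emit:
carry_out --deltas '[[-1, [0, -0.8, 0.2], [0, 0, 0]], [-1, [0, -0.4, 0], [0, 0, 0]], [-1, [0, 0, -0.6], [0, 0, 0]], [-1, [0, 0, -0.5], [0, 0, 0]], [-1, [0, 0, 0], [0, 0, 0]]]'

```text
time_s: 50.78
eef_pos: [0.4667, 0.0576, 0.2816]
ee_rot: [0.707, -0.037, 0.033, -0.706]
wrist_force: [0.0, 0.5, -0.2]
width: 0.0004
```

```bash
python3 loc.py; python3 plan.py .466 .06 .2 -5.6;python3 - <<'E'
from h import *
t=cam("top");s=cam("scene")
crop(s,280,130,400,220,"s21.png")
E
```

```text
local tcp 0.0007 0.0529 0.2816 F [ 0.   0.5 -0.2]
t 50.77 tcp [0.4667 0.0576 0.2816] psi -5.6 F [ 0.   0.5 -0.2] w 0.0004 j [ 0.01 -0.24  1.73 -0.    1.66  0.11]
shift now-tool [-0.01  2.04  0.06] turn/6deg [ 0.01 -0.   -0.06] shift in target tool [-0.02  2.04  0.06]
s21.png scale 6.666666666666667
```

View pics/s21.png

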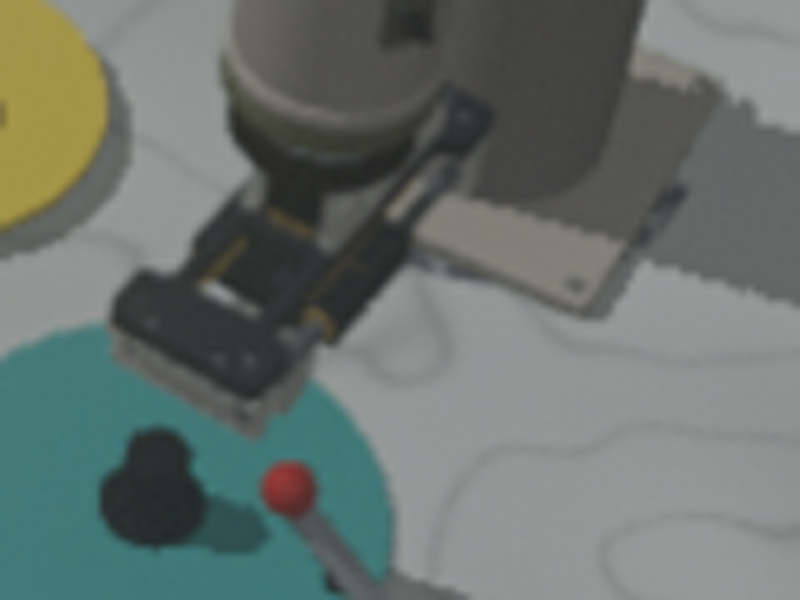

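```bash
cat > clamp.py <<'E'
from h import *
import sys
x,y,a=np.load("sp.npy")
def W(l): c,sn=np.cos(a),np.sin(a);return np.array([x+c*l[0]-sn*l[1],y+sn*l[0]+c*l[1],l[2]])
def tip(q): return W((0,.137-.09*np.cos(q)+.006*np.sin(q),.167+.09*np.sin(q)+.006*np.cos(q)))
s=cam("scene")
q=np.linspace(0,1.8,181);u=np.array(eval(sys.argv[1]))
d=[np.hypot(*(proj(s,tip(k))[0]-u)) for k in q];i=np.argmin(d);print("clamp",q[i],d[i],tip(q[i]))
E
python3 clamp.py "(323,203)"
```

```text
clamp 0.65 0.17960596409749804 [0.46754324 0.07362548 0.22624328]
```

Emit:
carry_out --deltas '[[-1, [0, 0.4, 0.12], [0, 0, 0]], [-1, [0, 0.4, 0], [0, 0, 0]], [-1, [0, 0.4, 0], [0, 0, 0]], [-1, [0, 0.4, 0], [0, 0, 0]], [-1, [0, 0.3, 0], [0, 0, 0]]]'

```text
time_s: 51.55
eef_pos: [0.4667, 0.064, 0.2003]
ee_rot: [0.707, -0.036, 0.031, -0.705]
wrist_force: [-0.3, -0.7, 1.7]
width: 0.0006
```

```bash
python3 loc.py
```

```text
local tcp 0.0001 0.0594 0.2003 F [-0.3 -0.7  1.7]
```

Emit:
carry_out --deltas '[[-1, [0, 0.15, -0.1], [0, 0, 0]], [-1, [0, 0.15, 0], [0, 0, 0]], [-1, [0, 0.12, 0], [0, 0, 0]]]'

```text
time_s: 51.92
eef_pos: [0.4661, 0.0601, 0.1843]
ee_rot: [0.707, -0.036, 0.031, -0.705]
wrist_force: [-16.8, 0.9, 41.7]
width: 0.0003
```

```bash
python3 loc.py
```

```text
local tcp -0.0001 0.0554 0.1843 F [-16.8   0.9  41.7]
```

Emit:
carry_out --deltas '[[-1, [0, -0.4, 0], [0, 0, 0]], [-1, [0, -0.9, 0], [0, 0, 0]], [-1, [0, -0.9, 0], [0, 0, 0]], [-1, [0, -0.9, 0], [0, 0, 0]], [-1, [0, 0, -0.9], [0, 0, 0]], [-1, [0, 0, -0.9], [0, 0, 0]], [-1, [0, 0, -0.9], [0, 0, 0]], [-1, [0, 0, -0.9], [0, 0, 0]], [-1, [0, 0, -0.9], [0, 0, 0]], [-1, [0, 0, 0], [0, 0, 0]]]'

```text
time_s: 53.18
eef_pos: [0.4507, -0.1229, 0.3161]
ee_rot: [0.707, -0.032, 0.033, -0.706]
wrist_force: [0.4, 0.4, -0.5]
width: 0.0004
```

```bash
python3 loc.py
python3 - <<'E'
from h import *
x,y,a=np.load("sp.npy")
def W(l): c,sn=np.cos(a),np.sin(a);return np.array([x+c*l[0]-sn*l[1],y+sn*l[0]+c*l[1],l[2]])
t=cam("top");s=cam("scene");P=[W((0,.047,.173))]
crop(s,220,140,400,260,"s22.png",proj(s,P));crop(t,150,120,300,240,"t22.png",proj(t,P))
E
```

```text
local tcp 0.0026 -0.1282 0.3161 F [ 0.4  0.4 -0.5]
s22.png scale 4.444444444444445
t22.png scale 5.0
```

View pics/s22.png

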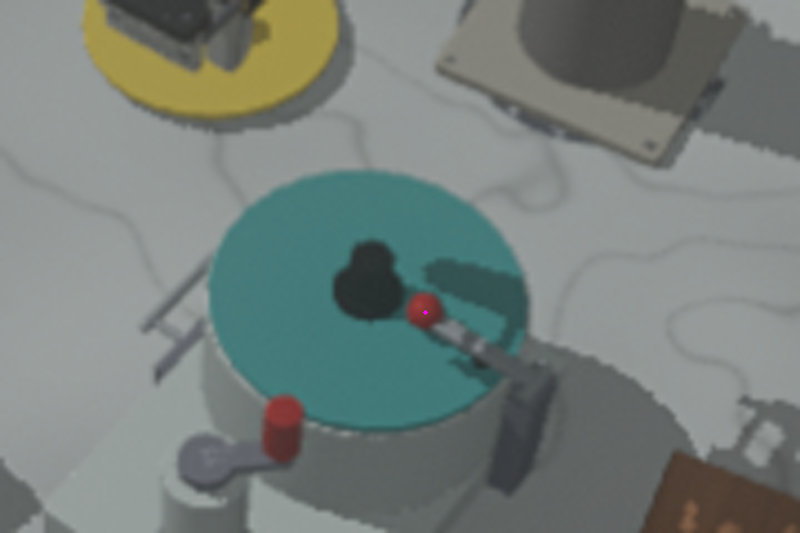

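View pics/t22.png

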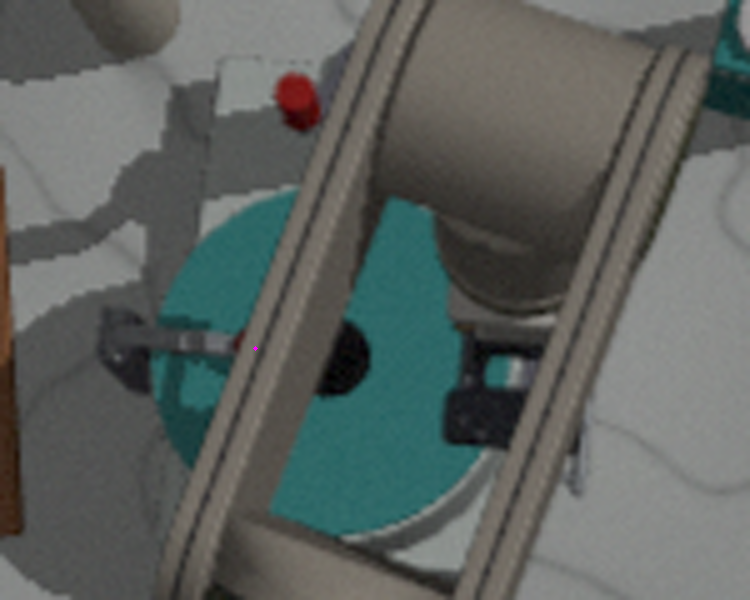

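Clamp ball (425,311) sits exactly on the predicted fully-down point. Lid and drawer are closed. Now the crank.

```bash
python3 plan.py .619 .024 .30 -5.6
```

```text
t 53.27 tcp [ 0.4511 -0.121   0.3162] psi -5.2 F [ 0.4 -0.2 -1. ] w 0.0002 j [-0.37 -0.25  1.68 -0.    1.71 -0.28]
shift now-tool [3.85 0.41 3.99] turn/6deg [0.   0.07 0.01] shift in target tool [3.82 0.41 4.02]
```

Emit:
carry_out --deltas '[[0.4, [0.8, 0.05, 0.8], [0, 0, 0]], [0.4, [0.8, 0.05, 0.8], [0, 0, 0]], [0.4, [0.8, 0.05, 0.8], [0, 0, 0]], [0.4, [0.75, 0.05, 0.8], [0, 0, 0]], [0.4, [0.7, 0.05, 0.8], [0, 0, 0]], [0.4, [0, 0, 0], [0, 0, 0]]]'

```text
time_s: 54.02
eef_pos: [0.6237, 0.0378, 0.3064]
ee_rot: [-0.706, 0.029, -0.031, 0.707]
wrist_force: [0.2, -0.3, 0.5]
width: 0.0558
```

```bash
python3 plan.py .619 .024 .188 -5.6
```

```text
t 54.02 tcp [0.6237 0.0378 0.3064] psi -4.8 F [ 0.2 -0.3  0.5] w 0.0558 j [-0.02  0.18  1.28  0.    1.68  0.06]
shift now-tool [-0.09  2.96 -0.36] turn/6deg [-0.01  0.13  0.02] shift in target tool [-0.08  2.96 -0.35]
```

Emit:
carry_out --deltas '[[0.4, [-0.09, 0.3, -0.36], [0, 0.13, 0]], [0.4, [0, 0.6, 0], [0, 0, 0]], [0.4, [0, 0.6, 0], [0, 0, 0]], [0.4, [0, 0.6, 0], [0, 0, 0]], [0.4, [0, 0.4, 0], [0, 0, 0]], [0.4, [0, 0, 0], [0, 0, 0]]]' --grip_force 6

```text
time_s: 54.78
eef_pos: [0.6143, 0.019, 0.2024]
ee_rot: [0.706, -0.035, 0.037, -0.706]
wrist_force: [-0.6, -0.6, 0.3]
width: 0.0651
```

```bash
python3 plan.py .619 .024 .188 -5.6
python3 - <<'E'
from h import *
t=cam("top");s=cam("scene")
crop(s,200,140,350,250,"s23.png")
E
```

```text
t 54.77 tcp [0.6143 0.019  0.2024] psi -5.9 F [-0.6 -0.6  0.3] w 0.0651 j [-0.05  0.17  1.47 -0.    1.5   0.05]
shift now-tool [0.1  0.36 0.14] turn/6deg [ 0.   -0.05  0.02] shift in target tool [0.11 0.36 0.14]
s23.png scale 5.333333333333333
```

View pics/s23.png

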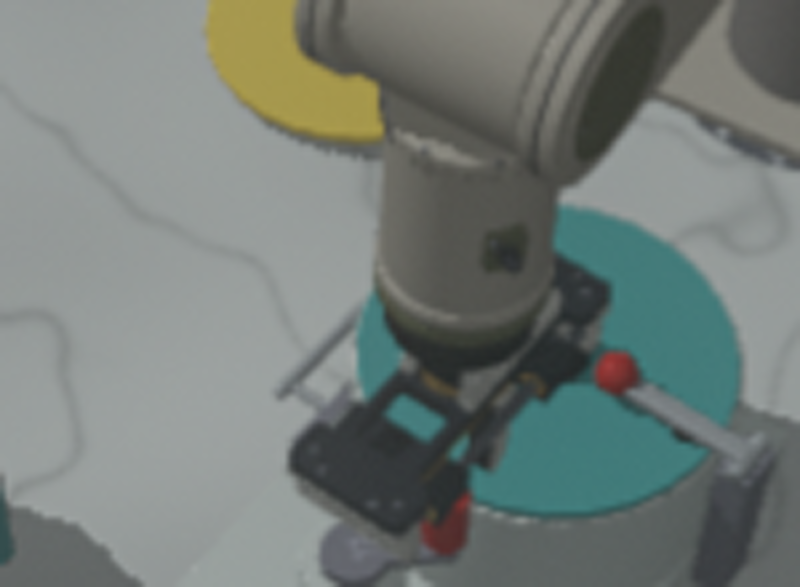

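Emit:
carry_out --deltas '[[0.4, [0.11, 0.3, 0.14], [0, 0, 0]], [0.4, [0, 0, 0], [0, 0, 0]], [-1, [0, 0, 0], [0, 0, 0]], [-1, [0, 0, 0], [0, 0, 0]], [-1, [0, 0, 0], [0, 0, 0]], [-1, [0, 0, 0], [0, 0, 0]], [-1, [0, 0, 0], [0, 0, 0]]]' --grip_force 8

```text
time_s: 55.75
eef_pos: [0.6222, 0.0252, 0.1948]
ee_rot: [-0.706, 0.033, -0.039, 0.706]
wrist_force: [1.6, 0.3, -0.4]
width: 0.0259
```

```bash
cat > crank.py <<'E'
from plan import *
import sys
x,y,a=np.load("sp.npy");A=np.array([x+.19*np.cos(a),y+.19*np.sin(a)])
s=bot.observe();p=s["eef_pos"];d=p[:2]-A;ph=np.arctan2(d[1],d[0]);r=np.hypot(*d)
print("t",s["time_s"],"axis",A.round(4),"r",r.round(4),"phase",np.degrees(ph).round(1),"z",p[2].round(4),"w",round(s["width"],4),"F",s["wrist_force"].round(1),"j6",s["joint_pos"][5].round(2))
R=Rot.from_quat(s["ee_rot"]).as_matrix()
p_=np.radians(-5.6);jx=np.array([np.cos(p_),np.sin(p_),0]);yy=np.array([0,0,-1.]);Rt=np.c_[jx,yy,np.cross(jx,yy)]
print("fix turn",(np.degrees(Rot.from_matrix(R.T@Rt).as_rotvec())/6).round(2),"zfix",((p[2]-.19)/.04).round(2))
n,st=int(sys.argv[1]),np.radians(float(sys.argv[2]))
prev=p[:2]; rr=.05
out=[]
for k in range(1,n+1):
    q=A+rr*np.array([np.cos(ph-k*st),np.sin(ph-k*st)]);D=np.r_[q-prev,0];u=R.T@D/.04;out.append((round(u[0],2),round(u[2],2)));prev=q
print(out)
E
python3 crank.py 9 20
```

```text
t 55.75 axis [ 0.6498 -0.0137] r 0.0478 phase 125.4 z 0.1948 w 0.0259 F [ 1.6  0.3 -0.4] j6 0.06
fix turn [-0.01 -0.04  0.09] zfix 0.12
[(np.float64(0.33), np.float64(0.27)), (np.float64(0.43), np.float64(0.08)), (np.float64(0.43), np.float64(-0.07)), (np.float64(0.38), np.float64(-0.21)), (np.float64(0.29), np.float64(-0.33)), (np.float64(0.16), np.float64(-0.4)), (np.float64(0.01), np.float64(-0.43)), (np.float64(-0.14), np.float64(-0.41)), (np.float64(-0.27), np.float64(-0.34))]
```

Emit:
carry_out --deltas '[[-1, [0.33, 0.05, 0.25], [0, 0, 0]], [-1, [0.43, 0, 0.08], [0, 0, 0]], [-1, [0.43, 0, -0.07], [0, 0, 0]], [-1, [0.38, 0, -0.21], [0, 0, 0]]]'

```text
time_s: 56.25
eef_pos: [0.684, 0.0204, 0.1942]
ee_rot: [0.707, -0.034, 0.038, -0.706]
wrist_force: [-6.0, -2.5, 4.7]
width: 0.026
```

```bash
python3 crank.py 9 20
```

```text
t 56.25 axis [ 0.6498 -0.0137] r 0.0483 phase 44.9 z 0.1942 w 0.026 F [-6.  -2.5  4.7] j6 0.06
fix turn [ 0.01 -0.03  0.05] zfix 0.11
[(np.float64(0.31), np.float64(-0.3)), (np.float64(0.15), np.float64(-0.41)), (np.float64(0.01), np.float64(-0.43)), (np.float64(-0.14), np.float64(-0.41)), (np.float64(-0.27), np.float64(-0.34)), (np.float64(-0.37), np.float64(-0.22)), (np.float64(-0.43), np.float64(-0.08)), (np.float64(-0.43), np.float64(0.07)), (np.float64(-0.38), np.float64(0.21))]
```

Phase tracks well and the forces are low, so I'll continue.

Emit:
carry_out --deltas '[[-1, [0.29, 0, -0.3], [0, 0, 0]], [-1, [0.15, 0, -0.41], [0, 0, 0]], [-1, [0.01, 0, -0.43], [0, 0, 0]], [-1, [-0.14, 0, -0.41], [0, 0, 0]], [-1, [-0.27, 0, -0.34], [0, 0, 0]], [-1, [-0.37, 0, -0.22], [0, 0, 0]], [-1, [-0.43, 0, -0.08], [0, 0, 0]], [-1, [-0.43, 0, 0.07], [0, 0, 0]], [-1, [-0.38, 0, 0.21], [0, 0, 0]]]'

```text
time_s: 57.38
eef_pos: [0.6127, -0.0531, 0.1943]
ee_rot: [-0.704, 0.031, -0.04, 0.708]
wrist_force: [10.0, 4.4, -3.3]
width: 0.026
```

```bash
python3 crank.py 12 20
python3 - <<'E'
from h import *
crop(cam("scene"),180,130,380,280,"s24.png")
E
```

```text
t 57.375 axis [ 0.6498 -0.0137] r 0.0541 phase -133.3 z 0.1943 w 0.026 F [10.   4.4 -3.3] j6 -0.07
fix turn [-0.06 -0.04  0.12] zfix 0.11
[(np.float64(-0.23), np.float64(0.4)), (np.float64(-0.17), np.float64(0.4)), (np.float64(-0.02), np.float64(0.43)), (np.float64(0.13), np.float64(0.41)), (np.float64(0.26), np.float64(0.34)), (np.float64(0.37), np.float64(0.23)), (np.float64(0.42), np.float64(0.09)), (np.float64(0.43), np.float64(-0.06)), (np.float64(0.39), np.float64(-0.2)), (np.float64(0.29), np.float64(-0.32)), (np.float64(0.17), np.float64(-0.4)), (np.float64(0.02), np.float64(-0.43))]
s24.png scale 4.0
```

View pics/s24.png

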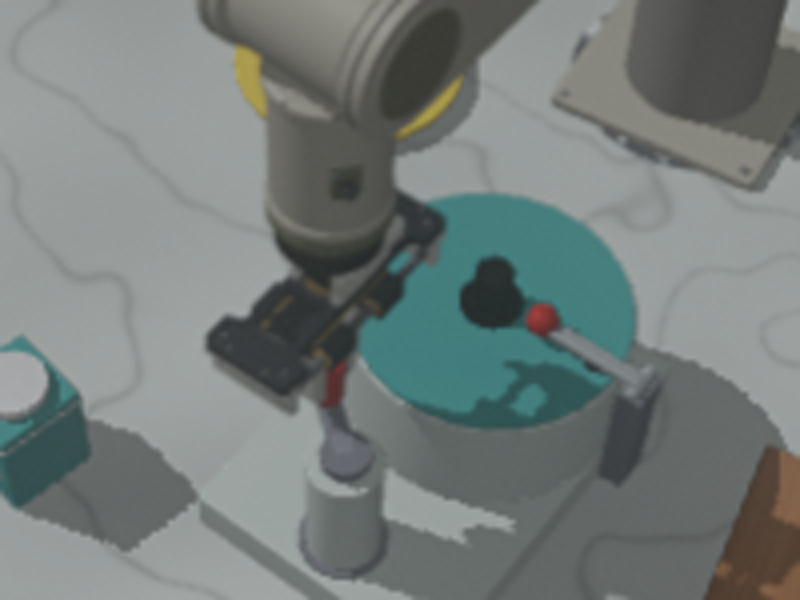

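```bash
sed -i 's/^s=bot.observe/A=np.array([.6492,-.0165]);s=bot.observe/; s/out.append((round(u\[0\],2),round(u\[2\],2)))/out.append((float(round(u[0],2)),float(round(u[2],2))))/' crank.py; python3 crank.py 12 20
```

```text
t 57.425 axis [ 0.6492 -0.0165] r 0.0523 phase -137.6 z 0.1943 w 0.0259 F [-7.8  4.4  6.5] j6 -0.07
fix turn [-0.06 -0.03  0.08] zfix 0.11
[(-0.23, 0.38), (-0.14, 0.41), (0.01, 0.43), (0.16, 0.4), (0.29, 0.32), (0.38, 0.2), (0.43, 0.06), (0.42, -0.09), (0.37, -0.23), (0.27, -0.34), (0.14, -0.41), (-0.01, -0.43)]
```

Emit:
carry_out --deltas '[[-1, [-0.23, 0, 0.38], [0, 0, 0.08]], [-1, [-0.14, 0, 0.41], [0, 0, 0]], [-1, [0.01, 0, 0.43], [0, 0, 0]], [-1, [0.16, 0, 0.4], [0, 0, 0]], [-1, [0.29, 0, 0.32], [0, 0, 0]], [-1, [0.38, 0, 0.2], [0, 0, 0]], [-1, [0.43, 0, 0.06], [0, 0, 0]], [-1, [0.42, 0, -0.09], [0, 0, 0]], [-1, [0.37, 0, -0.23], [0, 0, 0]], [-1, [0.27, 0, -0.34], [0, 0, 0]]]'

```text
time_s: 58.68
eef_pos: [0.6932, 0.0059, 0.1946]
ee_rot: [-0.705, 0.036, -0.034, 0.707]
wrist_force: [-4.4, 1.9, 3.8]
width: 0.0258
```

```bash
python3 crank.py 12 20
```

```text
t 58.675 axis [ 0.6492 -0.0165] r 0.0493 phase 26.9 z 0.1946 w 0.0258 F [-4.4  1.9  3.8] j6 0.03
fix turn [-0.03 -0.01 -0.04] zfix 0.11
[(0.18, -0.39), (0.02, -0.43), (-0.13, -0.41), (-0.26, -0.34), (-0.37, -0.23), (-0.42, -0.09), (-0.43, 0.06), (-0.39, 0.2), (-0.29, 0.32), (-0.17, 0.4), (-0.02, 0.43), (0.13, 0.41)]
```

Emit:
carry_out --deltas '[[-1, [0.18, 0, -0.39], [0, 0, 0]], [-1, [0.02, 0, -0.43], [0, 0, 0]], [-1, [-0.13, 0, -0.41], [0, 0, 0]], [-1, [-0.26, 0, -0.34], [0, 0, 0]], [-1, [-0.37, 0, -0.23], [0, 0, 0]], [-1, [-0.42, 0, -0.09], [0, 0, 0]], [-1, [-0.43, 0, 0.06], [0, 0, 0]], [-1, [-0.39, 0, 0.2], [0, 0, 0]], [-1, [-0.29, 0, 0.32], [0, 0, 0]], [-1, [-0.17, 0, 0.4], [0, 0, 0]]]'

```text
time_s: 59.92
eef_pos: [0.5988, -0.0267, 0.1948]
ee_rot: [-0.704, 0.034, -0.039, 0.709]
wrist_force: [9.9, -1.3, -4.1]
width: 0.0263
```

```bash
python3 crank.py 12 20
```

```text
t 59.925 axis [ 0.6492 -0.0165] r 0.0514 phase -168.6 z 0.1948 w 0.0263 F [ 9.9 -1.3 -4.1] j6 -0.03
fix turn [-0.07 -0.04  0.07] zfix 0.12
[(-0.02, 0.44), (0.1, 0.42), (0.23, 0.37), (0.35, 0.26), (0.41, 0.13), (0.43, -0.02), (0.4, -0.17), (0.32, -0.29), (0.2, -0.39), (0.05, -0.43), (-0.1, -0.42), (-0.23, -0.37)]
```

Cumulative about 654°.

Emit:
carry_out --deltas '[[-1, [-0.02, 0, 0.44], [0, 0, 0.07]], [-1, [0.1, 0, 0.42], [0, 0, 0]], [-1, [0.23, 0, 0.37], [0, 0, 0]], [-1, [0.35, 0, 0.26], [0, 0, 0]], [-1, [0.41, 0, 0.13], [0, 0, 0]], [-1, [0.43, 0, -0.02], [0, 0, 0]], [-1, [0.4, 0, -0.17], [0, 0, 0]], [-1, [0.32, 0, -0.29], [0, 0, 0]], [-1, [0.2, 0, -0.39], [0, 0, 0]], [-1, [0.05, 0, -0.43], [0, 0, 0]]]'

```text
time_s: 61.18
eef_pos: [0.6987, -0.0207, 0.1946]
ee_rot: [0.707, -0.041, 0.03, -0.706]
wrist_force: [-6.8, 2.9, 4.8]
width: 0.0258
```

```bash
python3 crank.py 12 20
```

```text
t 61.175 axis [ 0.6492 -0.0165] r 0.0497 phase -4.8 z 0.1946 w 0.0258 F [-6.8  2.9  4.8] j6 -0.0
fix turn [ 0.02 -0.02 -0.14] zfix 0.12
[(-0.06, -0.43), (-0.21, -0.38), (-0.33, -0.28), (-0.41, -0.15), (-0.43, -0.01), (-0.41, 0.14), (-0.34, 0.27), (-0.22, 0.37), (-0.08, 0.43), (0.07, 0.43), (0.21, 0.38), (0.33, 0.28)]
```

Cumulative about 850° (125.4 → −4.8 − 720).

Emit:
carry_out --deltas '[[-1, [-0.06, 0, -0.43], [0, 0, -0.14]], [-1, [-0.21, 0, -0.38], [0, 0, 0]], [-1, [-0.33, 0, -0.28], [0, 0, 0]], [-1, [-0.41, 0, -0.15], [0, 0, 0]], [-1, [-0.43, 0, -0.01], [0, 0, 0]], [-1, [-0.41, 0, 0.14], [0, 0, 0]], [-1, [-0.34, 0, 0.27], [0, 0, 0]], [-1, [-0.22, 0, 0.37], [0, 0, 0]], [-1, [-0.08, 0, 0.43], [0, 0, 0]], [-1, [0.07, 0, 0.43], [0, 0, 0]]]'

```text
time_s: 62.42
eef_pos: [0.6012, 0.0031, 0.1944]
ee_rot: [0.709, -0.039, 0.034, -0.704]
wrist_force: [-14.6, 2.5, 8.8]
width: 0.0254
```

```bash
python3 crank.py 12 20
```

```text
t 62.425 axis [ 0.6492 -0.0165] r 0.0518 phase 157.8 z 0.1944 w 0.0254 F [-14.6   2.5   8.8] j6 0.03
fix turn [ 0.07 -0.05 -0.06] zfix 0.11
[(0.24, 0.38), (0.31, 0.3), (0.4, 0.17), (0.43, 0.03), (0.42, -0.12), (0.35, -0.26), (0.24, -0.36), (0.1, -0.42), (-0.05, -0.43), (-0.19, -0.39), (-0.31, -0.3), (-0.4, -0.17)]
```

Emit:
carry_out --deltas '[[-1, [0.24, 0, 0.38], [0, 0, 0]], [-1, [0.31, 0, 0.3], [0, 0, 0]], [-1, [0.4, 0, 0.17], [0, 0, 0]], [-1, [0.43, 0, 0.03], [0, 0, 0]], [-1, [0.42, 0, -0.12], [0, 0, 0]], [-1, [0.35, 0, -0.26], [0, 0, 0]], [-1, [0.24, 0, -0.36], [0, 0, 0]], [-1, [0.1, 0, -0.42], [0, 0, 0]], [-1, [-0.05, 0, -0.43], [0, 0, 0]], [-1, [-0.19, 0, -0.39], [0, 0, 0]], [-1, [0, 0, 0], [0, 0, 0]]]'

```text
time_s: 63.8
eef_pos: [0.6858, -0.0451, 0.1901]
ee_rot: [0.708, -0.04, 0.029, -0.705]
wrist_force: [-0.6, 0.2, 0.2]
width: 0.0002
```

```bash
python3 crank.py 1 20
python3 - <<'E'
from h import *
crop(cam("scene"),180,130,380,280,"s25.png")
E
```

```text
t 63.8 axis [ 0.6492 -0.0165] r 0.0465 phase -37.9 z 0.1901 w 0.0002 F [-0.6  0.2  0.2] j6 -0.04
fix turn [ 0.04  0.   -0.16] zfix 0.0
[(-0.22, -0.37)]
s25.png scale 4.0
```

View pics/s25.png

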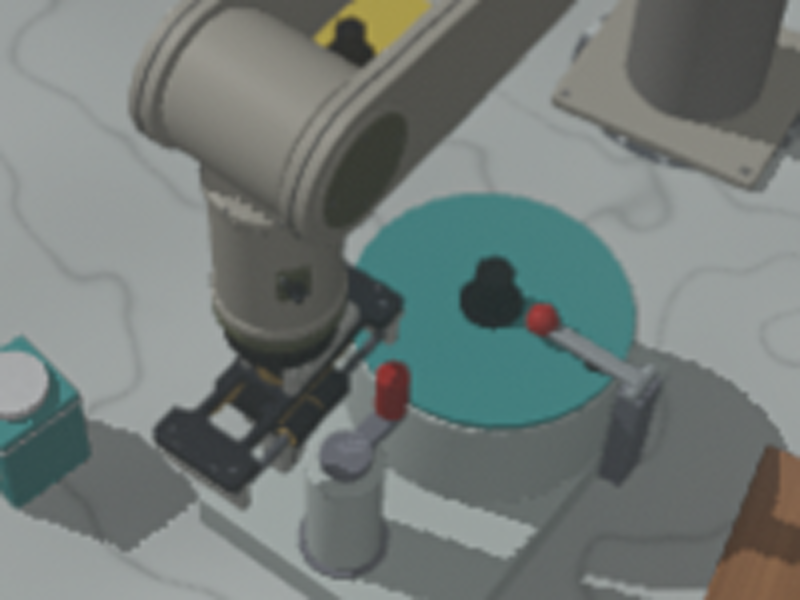

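The grip slipped off the knob, which is now at crop (392,392), while the fingers are empty. I'll regrasp and continue the turn.

Emit:
carry_out --deltas '[[0.4, [0, -0.6, 0], [0, 0, 0]], [0.4, [0, -0.9, 0], [0, 0, -0.1]], [0.4, [0, -0.9, 0], [0, 0, 0]], [0.4, [0, 0, 0], [0, 0, 0]]]'

```text
time_s: 64.35
eef_pos: [0.6865, -0.0417, 0.2889]
ee_rot: [0.707, -0.036, 0.031, -0.705]
wrist_force: [0.1, 0.3, -0.0]
width: 0.036
```

Run:
```python
from plan import *
s=cam("scene");t=cam("top")
def red(c,box):
    h=cv2.cvtColor(np.ascontiguousarray(c["img"]),cv2.COLOR_RGB2HSV);m=cv2.inRange(h,(0,150,50),(5,255,255))|cv2.inRange(h,(174,150,50),(180,255,255))
    k=np.zeros_like(m);x0,y0,x1,y1=box;k[y0:y1,x0:x1]=m[y0:y1,x0:x1];n,l,st,ce=cv2.connectedComponentsWithStats(k);return [(ce[i].round(1),st[i,4]) for i in range(1,n) if st[i,4]>5]
rs=red(s,(250,190,310,260));print(rs,red(t,(190,120,260,190)))
k=unproj(s,[rs[0][0]],.205)[0];print(k,np.degrees(np.arctan2(k[1]+.0165,k[0]-.6492)),np.hypot(k[1]+.0165,k[0]-.6492))
need([k[0],k[1],.26],-5.6)
```

```text
[(array([277.6, 223.4]), np.int32(29))] []
[ 0.58989963 -0.01176626  0.205     ] 175.43596150863678 0.0594890083850336
t 64.45 tcp [ 0.685  -0.0416  0.2843] psi -5.5 F [-0.6 -0.1 -0. ] w 0.0438 j [-0.13  0.37  1.1  -0.    1.69 -0.04]
shift now-tool [-2.43  0.64  0.52] turn/6deg [ 0.03  0.02 -0.12] shift in target tool [-2.44  0.61  0.51]
```

Run:
```python
from plan import *
s=cam("scene");t=cam("top")
for u in((277.5,227.2),):
    k=unproj(s,[u],.205)[0];print(k,np.degrees(np.arctan2(k[1]+.0165,k[0]-.6492)),np.hypot(k[1]+.0165,k[0]-.6492))
P=[(.6492+.05*np.cos(np.radians(q)),-.0165+.05*np.sin(np.radians(q)),.228) for q in(140,150,160,170,180)]
crop(s,240,190,320,250,"s26.png",proj(s,P));crop(t,180,130,280,205,"t26.png",proj(t,P))
```

```text
[ 0.60161653 -0.00521837  0.205     ] 166.66194361692357 0.04890257500718042
s26.png scale 10.0
t26.png scale 8.0
```

View pics/s26.png

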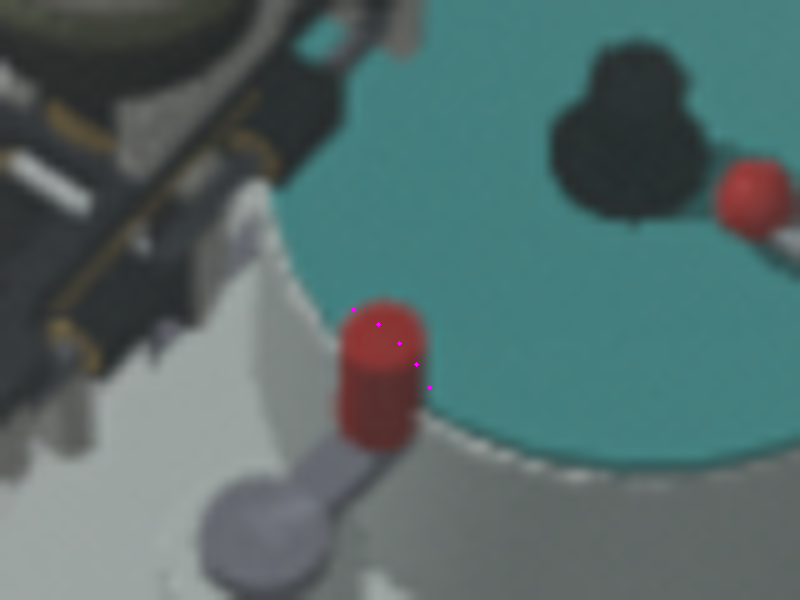

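View pics/t26.png

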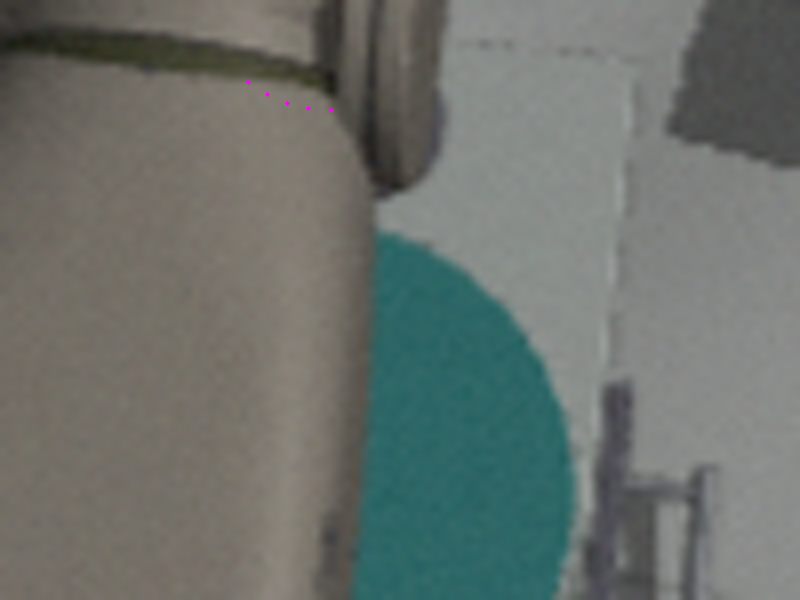

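Emit:
carry_out --deltas '[[0.4, [-0.7, -0.3, 0.2], [0, 0, 0]], [0.4, [-0.75, 0, 0.25], [0, 0, 0]], [0.4, [-0.7, 0, 0.2], [0, 0, 0]], [0.4, [0, 0, 0], [0, 0, 0]]]' --grip_force 15

```text
time_s: 65.05
eef_pos: [0.5961, -0.0063, 0.2871]
ee_rot: [0.707, -0.044, 0.024, -0.706]
wrist_force: [-0.1, -0.4, -0.5]
width: 0.0652
```

```bash
python3 plan.py .601 -.005 .192 -5.6
```

```text
t 65.05 tcp [ 0.5961 -0.0063  0.2871] psi -5.5 F [-0.1 -0.4 -0.5] w 0.0652 j [-0.1   0.13  1.36 -0.    1.68  0.  ]
shift now-tool [0.19 2.37 0.05] turn/6deg [ 0.02  0.02 -0.27] shift in target tool [0.12 2.38 0.04]
```

Emit:
carry_out --deltas '[[0.4, [0.12, 0.2, 0.04], [0, 0, -0.27]], [0.4, [0, 0.6, 0], [0, 0, 0]], [0.4, [0, 0.6, 0], [0, 0, 0]], [0.4, [0, 0.5, 0], [0, 0, 0]], [0.4, [0, 0.25, 0], [0, 0, 0]], [0.4, [0, 0, 0], [0, 0, 0]]]'

```text
time_s: 65.8
eef_pos: [0.6009, -0.0064, 0.1919]
ee_rot: [0.707, -0.037, 0.032, -0.705]
wrist_force: [0.6, -0.2, 0.0]
width: 0.0654
```

```bash
python3 plan.py .601 -.005 .192 -5.6
```

```text
t 65.8 tcp [ 0.6009 -0.0064  0.1919] psi -5.5 F [ 0.6 -0.2  0. ] w 0.0654 j [-0.09  0.15  1.51 -0.    1.48  0.  ]
shift now-tool [ 0.   -0.    0.04] turn/6deg [ 0.03  0.01 -0.07] shift in target tool [ 0.   -0.    0.04]
```

Emit:
carry_out --deltas '[[-1, [0, 0, 0], [0, 0, 0]], [-1, [0, 0, 0], [0, 0, 0]], [-1, [0, 0, 0], [0, 0, 0]], [-1, [0, 0, 0], [0, 0, 0]], [-1, [0, 0, 0], [0, 0, 0]], [-1, [0, 0, 0], [0, 0, 0]]]'

```text
time_s: 66.55
eef_pos: [0.5997, -0.0062, 0.1947]
ee_rot: [0.707, -0.037, 0.031, -0.705]
wrist_force: [2.6, -0.0, -2.3]
width: 0.0258
```

```bash
python3 crank.py 12 20
```

```text
t 66.55 axis [ 0.6492 -0.0165] r 0.0506 phase 168.2 z 0.1947 w 0.0258 F [ 2.6 -0.  -2.3] j6 0.0
fix turn [ 0.03  0.02 -0.09] zfix 0.12
[(0.14, 0.42), (0.26, 0.35), (0.36, 0.24), (0.42, 0.1), (0.43, -0.05), (0.39, -0.19), (0.3, -0.31), (0.17, -0.4), (0.03, -0.43), (-0.12, -0.42), (-0.26, -0.35), (-0.36, -0.24)]
```

Emit:
carry_out --deltas '[[-1, [0.14, 0, 0.42], [0, 0, -0.09]], [-1, [0.26, 0, 0.35], [0, 0, 0]], [-1, [0.36, 0, 0.24], [0, 0, 0]], [-1, [0.42, 0, 0.1], [0, 0, 0]], [-1, [0.43, 0, -0.05], [0, 0, 0]], [-1, [0.39, 0, -0.19], [0, 0, 0]], [-1, [0.3, 0, -0.31], [0, 0, 0]]]'

```text
time_s: 67.42
eef_pos: [0.6913, 0.0118, 0.1947]
ee_rot: [0.707, -0.036, 0.03, -0.706]
wrist_force: [-5.8, 0.8, 3.2]
width: 0.0253
```

```bash
python3 crank.py 12 20
```

```text
t 67.425 axis [ 0.6492 -0.0165] r 0.0507 phase 33.9 z 0.1947 w 0.0253 F [-5.8  0.8  3.2] j6 0.04
fix turn [ 0.01  0.04 -0.09] zfix 0.12
[(0.2, -0.39), (0.07, -0.43), (-0.08, -0.43), (-0.22, -0.37), (-0.34, -0.27), (-0.41, -0.14), (-0.43, 0.01), (-0.41, 0.15), (-0.33, 0.28), (-0.21, 0.38), (-0.07, 0.43), (0.08, 0.43)]
```

Emit:
carry_out --deltas '[[-1, [0.2, 0, -0.39], [0, 0, -0.09]], [-1, [0.07, 0, -0.43], [0, 0, 0]], [-1, [-0.08, 0, -0.43], [0, 0, 0]], [-1, [-0.22, 0, -0.37], [0, 0, 0]], [-1, [-0.34, 0, -0.27], [0, 0, 0]], [-1, [-0.41, 0, -0.14], [0, 0, 0]], [-1, [-0.43, 0, 0.01], [0, 0, 0]], [-1, [-0.41, 0, 0.15], [0, 0, 0]], [-1, [-0.33, 0, 0.28], [0, 0, 0]], [-1, [0, 0, 0], [0, 0, 0]]]'

```text
time_s: 68.68
eef_pos: [0.6072, -0.0429, 0.1948]
ee_rot: [-0.702, 0.029, -0.036, 0.71]
wrist_force: [1.9, 2.1, -1.5]
width: 0.0262
```

```bash
python3 crank.py 12 20
python3 - <<'E'
from h import *
crop(cam("scene"),180,130,380,280,"s27.png")
E
```

```text
t 68.675 axis [ 0.6492 -0.0165] r 0.0496 phase -147.9 z 0.1948 w 0.0262 F [ 1.9  2.1 -1.5] j6 -0.07
fix turn [-0.11  0.06  0.09] zfix 0.12
[(-0.21, 0.38), (-0.06, 0.43), (0.1, 0.42), (0.23, 0.37), (0.35, 0.26), (0.41, 0.13), (0.43, -0.02), (0.4, -0.17), (0.32, -0.29), (0.2, -0.39), (0.06, -0.43), (-0.1, -0.42)]
s27.png scale 4.0
```

View pics/s27.png

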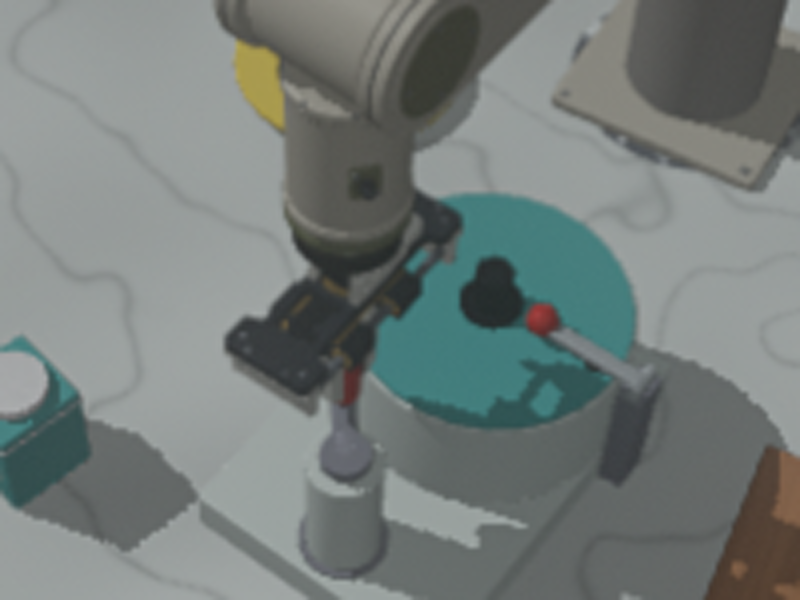

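Emit:
carry_out --deltas '[[0.4, [0, 0, 0], [0, 0, 0]], [0.4, [0, 0, 0], [0, 0, 0]], [0.4, [0, 0, 0], [0, 0, 0]], [0.4, [0, -0.4, 0], [0, 0, 0]], [0.4, [0, -0.9, 0], [0, 0, 0]], [0.4, [0, -0.9, 0], [0, 0, 0]], [0.4, [0, -0.9, 0], [0, 0, 0]], [0.4, [0, -0.5, -0.9], [0, 0, 0]], [0.4, [0, 0, -0.9], [0, 0, 0]], [0.4, [0, 0, -0.9], [0, 0, 0]], [0.4, [0, 0, -0.9], [0, 0, 0]], [0.4, [0, 0, -0.9], [0, 0, 0]]]'

```text
time_s: 70.22
eef_pos: [0.5904, -0.2299, 0.3551]
ee_rot: [-0.705, 0.024, -0.039, 0.708]
wrist_force: [-0.5, -0.5, 0.5]
width: 0.0654
```

Emit:
carry_out --deltas '[[0.4, [0, 0, -0.9], [0, 0, 0]], [0.4, [0, 0, -0.9], [0, 0, 0]], [0.4, [0, 0, -0.9], [0, 0, 0]], [0.4, [0, 0, 0], [0, 0, 0]], [0.4, [0, 0, 0], [0, 0, 0]], [0.4, [0, 0, 0], [0, 0, 0]]]'

```text
time_s: 70.97
eef_pos: [0.5798, -0.3431, 0.3616]
ee_rot: [-0.706, 0.023, -0.042, 0.707]
wrist_force: [0.2, -0.5, 0.0]
width: 0.065
```

```bash
python3 crank.py 1 20
python3 - <<'E'
from h import *
x,y,a=np.load("sp.npy")
def W(l): c,sn=np.cos(a),np.sin(a);return np.array([x+c*l[0]-sn*l[1],y+sn*l[0]+c*l[1],l[2]])
th=np.linspace(0,6.28,40)
P=[W((0,.047,.173)),W((.05,-.165,.026)),W((-.05,-.165,.026))]+[W((.115*np.cos(q),.115*np.sin(q),.158)) for q in th]
s=cam("scene");t=cam("top")
crop(s,180,130,380,280,"s28.png",proj(s,P));crop(t,60,80,380,320,"t28.png",proj(t,P))
crop(s,0,0,512,384,"sfull.png")
E
```

```text
t 70.975 axis [ 0.6492 -0.0165] r 0.3339 phase -102.0 z 0.3616 w 0.065 F [ 0.2 -0.5  0. ] j6 -0.52
fix turn [-0.02  0.06  0.26] zfix 4.29
[(0.42, 7.17)]
s28.png scale 4.0
t28.png scale 2.5
sfull.png scale 1.5625
```

View pics/s28.png

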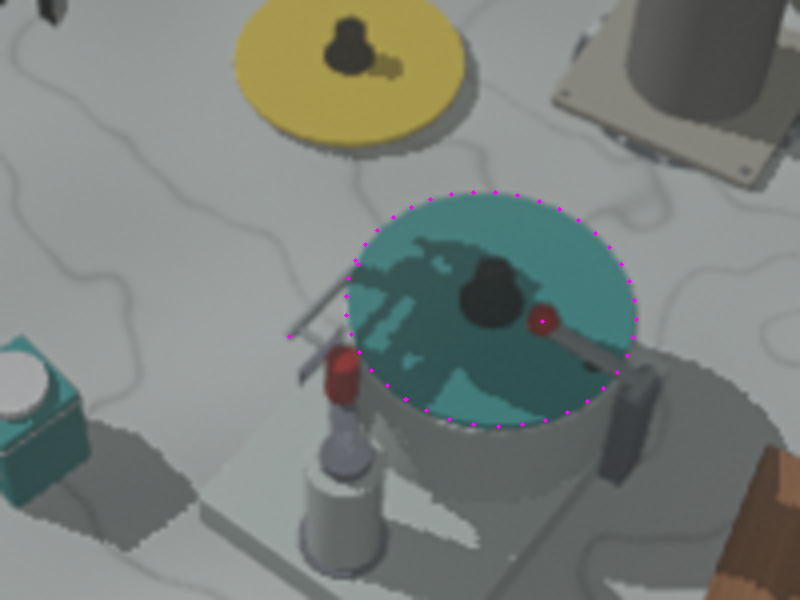

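View pics/t28.png

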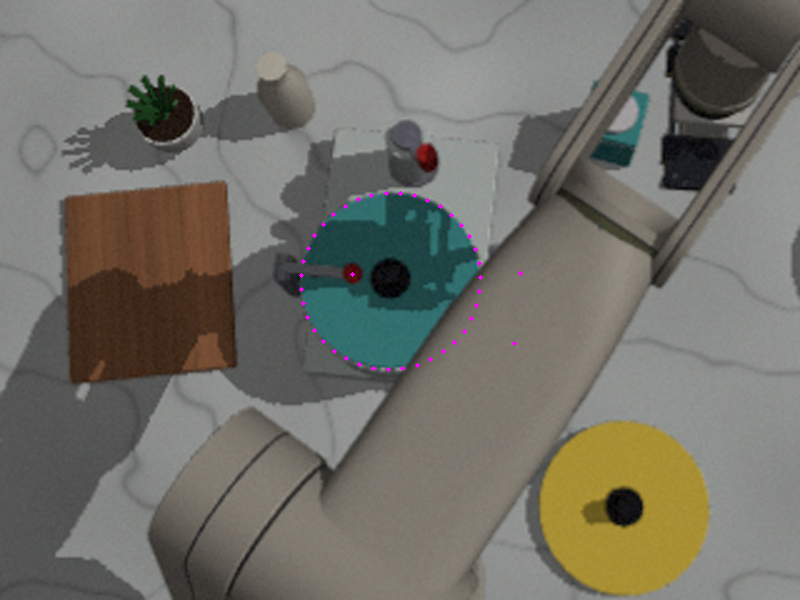

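View pics/sfull.png

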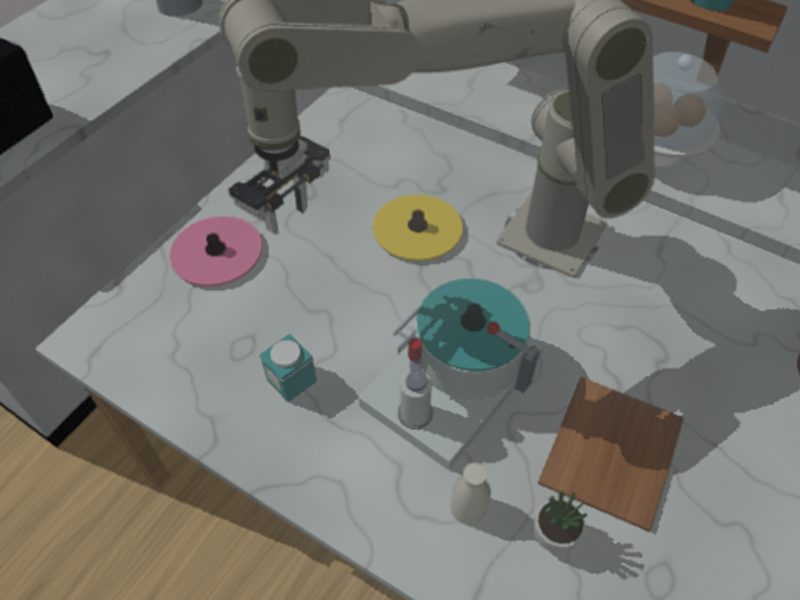

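The final pictures show the lid outline on its predicted seat, the clamp ball on its down point (541,321) and the drawer handle home (290,337). Tin, bottle and succulent are where they were, and the arm is clear. I'll hand the job in.

```bash
python3 -c "
from plant import bot
print(bot.close_job())"
```

```text
the job is handed in; nothing more can be done
None
```

I put the three peppers on the board (yellow, green, orange) into the basket and closed the spinner. The teal lid is seated, the drip drawer is home and the clamp is down. Then I turned the crank clockwise about 3.7 turns, let go, and handed the job in at about 71 s.

**Last checks:** The lid outline, clamp ball and drawer handle all matched their predicted closed positions within about a pixel or two in the scene view. In the top view the arm hid part of the lid outline and the drawer handle. The board was empty, and the tea tin, milk bottle and succulent looked unmoved.

**What went less cleanly:**
- **Crank:** the grip slipped off the knob once, at about 2.9 turns. The crank went back roughly 10°, then I regrasped it and finished. The turn count comes from the measured tool positions, not from reading the crank itself.
- **Green pepper:** the first grasp was too high, so I let go and gripped it again lower down.
- **Contact forces:** the fingers pressed with wrist-force peaks of about 76 N (lid), 46 N (drawer) and 45 N (clamp). All are below the 120 N wrist limit. The contacts were meant to be at the fingertips, where I took the 40 N body limit not to apply.

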